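Closing the self-service bakery counter

ROBOT

A 6-joint arm with a two-finger parallel gripper is mounted at the origin on the work surface. World frame = base frame: x ahead of the robot, y to its left, z up, the work surface at z = 0. Lengths are in m, angles in rad, forces in N, time in s.
With the tool pointing down it reaches from about 0.35 to 0.775 m from the base axis. Payload 7.3 kg.
Tool frame: the origin (TCP) lies at the very end of the fingers, on their centre line; the grasp point (between the pads) lies 19 mm behind it (robot.tcp_to_grasp is the distance from the TCP to the grasp point, in m); x points along the fingers, y is the direction in which the jaws open and shut, and the axes are right-handed (so a half turn about x gives the same grasp; the last joint's range is limited). The gripper opens to 92 mm and grips with 3 to 60 N. Pads are 19 mm wide; open, the fingers measure 130 mm over their backs; the gripper's body (75 mm by 190 mm) begins 47 mm behind the grasp point.
Start: joints at [1.037, 0.342, 1.524, -0, 1.275, -0.146], TCP at [0.199, 0.486, 0.227] pointing down, gripper open.
Joint ranges: [-2.53, 2.53], [-0.77, 2.02], [0.04, 2.7], [-1, 4.14], [0.28, 2.66], [-3.11, 3.11]. Speed limits (rad/s): [2.57, 2.57, 3.14, 3.14, 3.14, 3.14].

INTERFACE

Orientations are given as [roll, pitch, yaw] about the fixed x, y, z axes, in that order (R = Rz(yaw) Ry(pitch) Rx(roll)).
In Python, from cell import robot gives the robot as it stands.
- The arm moves only by the tool move_arm, never from a script. Its argument "increments" is a list of rows, each a list of 4 numbers: the shift along the tool's x, y, z normalised to -1 to 1, where 1 is 40 cm, then the turn about the tool's x normalised to -1 to 1, where 1 is 60 degrees. In form: [[dx, dy, dz, twist], ...]. A call has 1 to 5 rows; each row is the pose to reach, as a shift and turn from the pose commanded when the call began, along the tool's axes at that moment; what a row does not reach only later rows make up. A row lasts 1/8 s, in which the tool goes at most 62.5 mm and 10.7 degrees, less where a joint would pass 70% of its speed; a pose out of reach is approached as far as the arm can. A call with a number of a shift or a turn outside -1 to 1 is refused whole. A call with a gripper value outside its range is refused whole. "gripper" is the closure, from 0 (fully open) to 1 (shut), set as the call begins (left out, the last holds). The fingers move at their own pace and stop on an object; "squeeze" is the grip in N (left out, the last holds). Time passes only in rows, so rows that repeat a pose let the fingers close. It gives the time, the measured TCP pose, the force and the opening at its end, in the units of the state.
- robot.observe(): the state, without advancing time (a new reading comes with each control period).
- robot.read_camera(name): name is "side" or "top" or "wrist"; returns the picture (384x512x3 uint8, red, green, blue); there is no depth.
- robot.camera_params(name): a dict with "fx", "fy", "cx", "cy" (pixels), "R" (3x3) and "t" (3): a world point X has camera coordinates R X + t; the wrist camera has in their place "tool_from_camera" (4x4, takes a point from camera to tool coordinates, whose origin is the TCP and whose axes are the tool frame's). Camera axes: x right, y down, z forward; pixel columns grow to the right and rows downward; lengths in m; the calibration is good to about 2 mm. A picture is of the moment at which its call begins: read the wrist's pose just before it. camera_params takes no time and is no camera call.
- robot.hand_in(): hands the job in, once; it reports no verdict.
The state is a dict: "time": time; "qpos": joint angles; "qvel": joint speeds; "joint_efforts": joint torques, N m; "tool_pos": TCP position; "tool_rot": TCP orientation; "contact_force": force on the tool from outside, world axes, zero at the start; "torque": the same for the moment, N m; "opening": finger opening in m.
Only numpy, scipy, OpenCV 4.12 (cv2) and the standard library are available. Lean on these libraries where they do the work, as an engineer would, in place of code of your own. Each camera call takes 0.05 s, during which the arm holds its last target.

TASK

Close the bakery counter for the night: put every roll left on the board into the bread box, then shut its lid fully, then swing the hasp right over onto the lid so that it lies flat over the catch. Also lift every price-sign saddle off its peg and hang it astride the display rail, one leg each side of the bar; this may be done at any point of the job. Leave the other things on the counter where they are.

Things in the scene. Friction and masses are not known exactly. Their poses are not given: they have to be found in the camera images.
- box: wooden bread box fixed to the counter, 150 (x) x 280 (y) x 90 mm high outside, walls and floor 8 mm; origin at the centre of its underside, x pointing from its front (hasp side) to its back (lid hinge side)
- lid (a joint): dark steel lid of the box, a 6 mm plate 158 mm deep and 284 mm wide, hinged along the top of the back wall; 0 = fully shut, grows as it opens (about 1.5 = upright). A stiff hinge: it stays where it is left, pushing takes a few newtons
- lid_hinge (a point): middle of the lid's hinge line, at x = +75, y = 0, z = 90 mm of the box frame; the shut lid's top face is 6 mm higher
- hasp (a joint): slotted steel hasp on the middle of the box's front, a 4 mm strap 34 mm wide and 60 mm long; 0 = lying flat on the shut lid over its catch, 1.57 = standing upright, more = leaning out to the front. It stays where it is left
- hasp_hinge (a point): hinge of the hasp, at x = -85, y = 0, z = 90 mm of the box frame, its axis along the box's y
- hasp_tip (a point): middle of the hasp strap's free end, 60 mm from its hinge (7 to 11 mm above the hinge when lying flat on the lid)
- rail_mid (a point): middle of the display rail: a horizontal dark steel bar of 14 mm diameter and 280 mm length along its y, on a post at each end; the point is on the bar's axis, 140 mm above the counter
- rail: the same rail, fixed; origin on the counter under the bar's middle, y along the bar
- stand: wooden peg stand, fixed: base 300 (x) x 130 (y) x 12 mm, an upright panel on its -y side 152 mm high, and three steel pegs of 14 mm diameter pointing to its +y, at x = -95, 0, +95 mm, axis 135 mm high, from y = -55 to +55 mm with an end collar of radius 10 mm. Origin at the centre of the base's underside
- board: dark wooden serving board, 160 (x) x 280 (y) x 6 mm, fixed; origin at the centre of its underside
- sign1: one of 2 or 3 price-sign saddles: upside-down U of dark sheet steel with a plain paper panel on each face, 110 g, 56 mm wide along the peg or bar (its y), 40 mm over its two legs (its x; 32 mm clear between), legs hanging 80 mm, crown 4 mm thick. Origin: midway between the lower ends of the legs; z up. Starts astride a peg; grip across both legs from above
- sign2: one of 2 or 3 price-sign saddles: upside-down U of dark sheet steel with a plain paper panel on each face, 110 g, 56 mm wide along the peg or bar (its y), 40 mm over its two legs (its x; 32 mm clear between), legs hanging 80 mm, crown 4 mm thick. Origin: midway between the lower ends of the legs; z up. Starts astride a peg; grip across both legs from above
- sign3: one of 2 or 3 price-sign saddles: upside-down U of dark sheet steel with a plain paper panel on each face, 110 g, 56 mm wide along the peg or bar (its y), 40 mm over its two legs (its x; 32 mm clear between), legs hanging 80 mm, crown 4 mm thick. Origin: midway between the lower ends of the legs; z up. Starts astride a peg; grip across both legs from above
- sign1_crown (a point): middle of the underside of the crown of sign1, 80 mm above its origin: the point that rests on the peg or bar; same axes as the sign
- sign2_crown (a point): middle of the underside of the crown of sign2, 80 mm above its origin: the point that rests on the peg or bar; same axes as the sign
- sign3_crown (a point): middle of the underside of the crown of sign3, 80 mm above its origin: the point that rests on the peg or bar; same axes as the sign
- roll1: oblong bread roll, crusty and firm, 95 mm long (its x), 50 mm wide (its y), 42 mm high, 70 g; origin at the centre of its underside. Starts on the board. One of two rolls
- roll2: oblong bread roll, crusty and firm, 95 mm long (its x), 50 mm wide (its y), 42 mm high, 70 g; origin at the centre of its underside. Starts on the board. One of two rolls
- jar: preserve jar, 68 mm across, 100 mm high; not part of the job; origin under its centre
- can: tin can, 66 mm across, 90 mm high; not part of the job; origin under its centre
- loaf: large loaf, 100 x 200 x 75 mm; not part of the job; origin under its centre
- cup: white mug, 76 mm across, 85 mm high; not part of the job; origin under its centre
- shaker: steel sugar shaker, 50 mm across, 80 mm high; not part of the job; origin under its centre
- bowl: white bowl, 130 mm across, 50 mm high; not part of the job; origin under its centre
There are look-alikes about, which are no part of the job. What is shaped like the sign3 but red or yellow is not meant.

How it is judged:
By the outcome, as a careful person would: the job done as asked, in the order asked, and still so for the second after the job is handed in, with the robot touching nothing.
Of sign1, sign2, sign3 only 2 to 3 are there at a start; the rules pass over those that are not, and their reading is None.
At some moment in a run one of roll1, roll2 may be knocked a few centimetres aside while the robot is not near it.
It also fails if it takes over 208 s, if anything falls off the work surface, if the arm or the gripper's body presses on something with over 40 N, if the wrist force passes 120 N, or if a joint passes its speed limit or range.

## Working session

There is one attempt and no reset: what is moved stays moved. The work goes in short steps, Python scripts to look and compute and a tool call to move; the robot and the scene stay as the last step left them, time stands still between calls to the robot, and variables do not carry over. Pictures are saved under pics/ and viewed, and the job is handed in when it is done.

Besides the shell and the picture viewer there is one more tool, called after "Emit:" as name([rows], argument=value, ...), one row to a line, values as JSON. move_arm: Moves the arm, as the interface text tells. Its arguments: {"type":"object","properties":{"increments":{"type":"array","items":{"type":"array","items":{"type":"number"}}},"gripper":{"type":"number"},"squeeze":{"type":"number"}},"required":["increments"]}

```bash
ls; mkdir -p pics; python3 - <<'E'
from cell import robot
import cv2
print(robot.observe())
for n in ["side","top","wrist"]:
    im=robot.read_camera(n); cv2.imwrite(f"pics/{n}0.png",im[:,:,::-1])
    print(n,robot.camera_params(n))
E
```

```text
pics
{'time': 0.0, 'qpos': array([ 1.03697362e+00,  3.42698915e-01,  1.52503310e+00, -1.59514897e-05,
        1.27540034e+00, -1.45950582e-01]), 'qvel': array([ 0.00079106, -0.00099023, -0.00168035,  0.00048741, -0.00046173,
       -0.00058948]), 'joint_efforts': array([-1.41966043e-04, -4.31243312e+01, -2.44220889e+01,  7.19633955e-02,
        5.57232206e-02, -7.24821189e-05]), 'tool_pos': array([0.19831098, 0.48565492, 0.22605171]), 'tool_rot': array([-1.70684049,  1.56925655, -2.09470796]), 'contact_force': array([-0.26568188,  0.19440526, -0.73114282]), 'torque': array([-0.01904904, -0.03783191, -0.0183508 ]), 'opening': 0.09187971775470416}
side {'fx': 437.63422443429073, 'fy': 437.63422443429073, 'cx': 257.3192881513735, 'cy': 190.28611313096874, 'R': array([[ 8.27511977e-01, -5.61447860e-01, -4.78172389e-04],
       [-2.77207712e-01, -4.07832548e-01, -8.69958905e-01],
       [ 4.88241552e-01,  7.20033966e-01, -4.93123995e-01]]), 't': array([-0.48874907,  0.20688679,  1.41376002])}
top {'fx': 467.41095453030033, 'fy': 467.41095453030033, 'cx': 250.27710286270434, 'cy': 189.92202147226826, 'R': array([[-0.00265959, -0.9999854 , -0.00470325],
       [-0.99534366,  0.00310036, -0.09633995],
       [ 0.09635313,  0.00442513, -0.99533738]]), 't': array([-0.06363738,  0.55707856,  1.49894988])}
wrist {'fx': 279.5796684056267, 'fy': 279.5796684056267, 'cx': 257.6424478174607, 'cy': 195.38898515970456, 'tool_from_camera': array([[ 5.12500929e-04, -2.86317592e-01,  9.58134632e-01,
        -1.57764627e-01],
       [ 9.99999777e-01, -2.64099855e-04, -6.13814832e-04,
        -1.53523009e-04],
       [ 4.28789203e-04,  9.58134733e-01,  2.86317393e-01,
        -7.84930801e-02],
       [ 0.00000000e+00,  0.00000000e+00,  0.00000000e+00,
         1.00000000e+00]])}
```

View pics/side0.png

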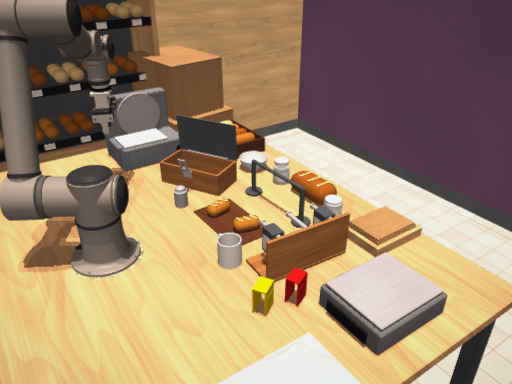

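View pics/top0.png

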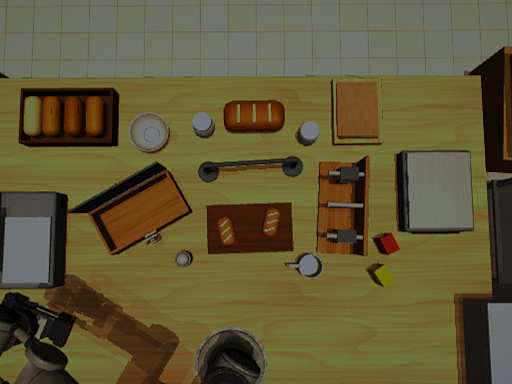

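View pics/wrist0.png

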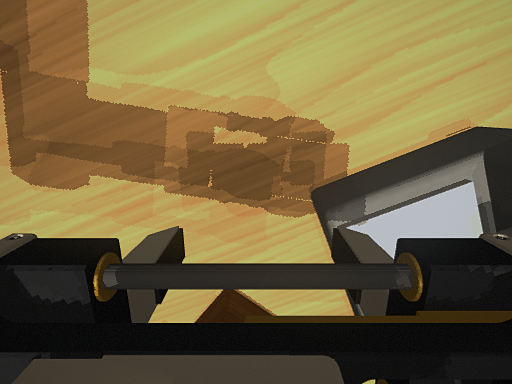

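The top view shows the box (about 140,210) with its lid open, the board at (250,228) with two rolls at (226,231) and (271,222), and the rail from (208,171) to (292,166). The stand is at (343,207) with dark signs on its two outer pegs, (347,174) and (345,236). The middle peg is empty. Next I'll zoom in.

```bash
cat > h.py <<'E'
import numpy as np, cv2
from cell import robot
def proj(n,X):
    p=robot.camera_params(n); c=np.atleast_2d(X)@np.array(p['R']).T+p['t']
    return np.c_[p['fx']*c[:,0]/c[:,2]+p['cx'],p['fy']*c[:,1]/c[:,2]+p['cy']]
def back(n,uv,z):
    p=robot.camera_params(n);R=np.array(p['R']);t=np.array(p['t'])
    uv=np.atleast_2d(uv); d=np.c_[(uv[:,0]-p['cx'])/p['fx'],(uv[:,1]-p['cy'])/p['fy'],np.ones(len(uv))]@R
    o=-R.T@t; return o+d*((z-o[2])/d[:,2])[:,None]
def tri(obs):
    A=[];b=[]
    for n,(u,v) in obs.items():
        p=robot.camera_params(n);R=np.array(p['R']);t=np.array(p['t'])
        for k,(f,c,w) in enumerate([(p['fx'],p['cx'],u),(p['fy'],p['cy'],v)]):
            r=f*R[k]-(w-c)*R[2]; A.append(r); b.append(-(f*t[k]-(w-c)*t[2]))
    x,res,_,_=np.linalg.lstsq(np.array(A),np.array(b),rcond=None); return x,res
def crop(im,x0,y0,x1,y1,s,name,gain=1.0,grid=20):
    c=cv2.resize(im[y0:y1,x0:x1],None,fx=s,fy=s,interpolation=cv2.INTER_CUBIC)
    c=np.clip(c.astype(float)*gain,0,255).astype(np.uint8)[:,:,::-1].copy()
    for u in range((x0//grid+1)*grid,x1,grid):
        cv2.line(c,((u-x0)*s,0),((u-x0)*s,6),(255,0,255),1);cv2.putText(c,str(u),((u-x0)*s+2,12),0,.35,(255,0,255))
    for v in range((y0//grid+1)*grid,y1,grid):
        cv2.line(c,(0,(v-y0)*s),(6,(v-y0)*s),(255,0,255),1);cv2.putText(c,str(v),(2,(v-y0)*s-2),0,.35,(255,0,255))
    cv2.imwrite(name,c)
E
python3 - <<'E'
from h import *
t=cv2.imread('pics/top0.png')[:,:,::-1];s=cv2.imread('pics/side0.png')[:,:,::-1]
crop(t,60,150,220,270,5,'pics/t1.png',2)
crop(t,190,145,350,265,5,'pics/t2.png',2)
crop(t,300,145,420,295,4,'pics/t3.png',2)
crop(s,150,100,310,220,5,'pics/s1.png',1.5)
crop(s,220,180,360,280,5,'pics/s2.png',1.5)
print(back('top',[[208,171],[292,166]],0.14), back('top',[[207,206],[293,203],[293,252],[208,254]],0.006))
E
```

```text
[[ 0.60400422  0.06236301  0.14      ]
 [ 0.61846428 -0.19255012  0.14      ]] [[ 0.50605354  0.07776942  0.006     ]
 [ 0.5151244  -0.2059551   0.006     ]
 [ 0.35481328 -0.2041176   0.006     ]
 [ 0.34902442  0.07351757  0.006     ]]
```

View pics/t1.png

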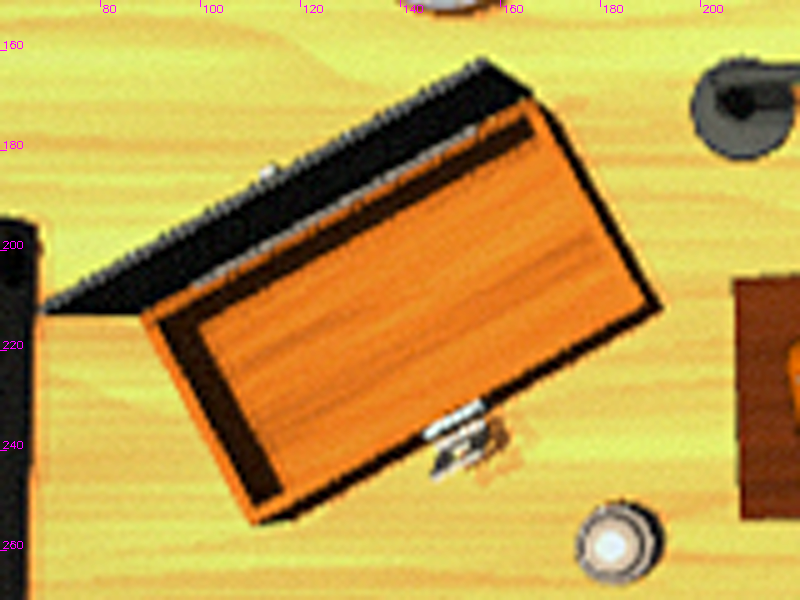

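View pics/t2.png

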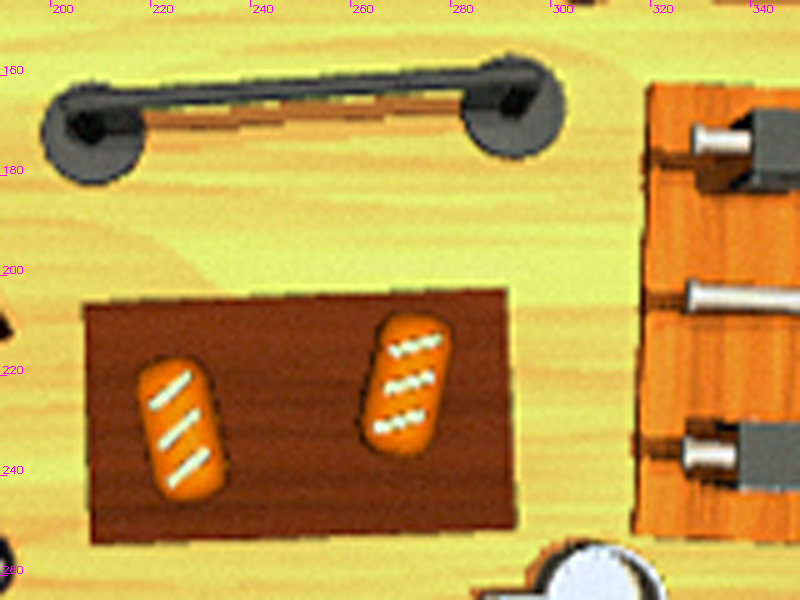

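View pics/t3.png

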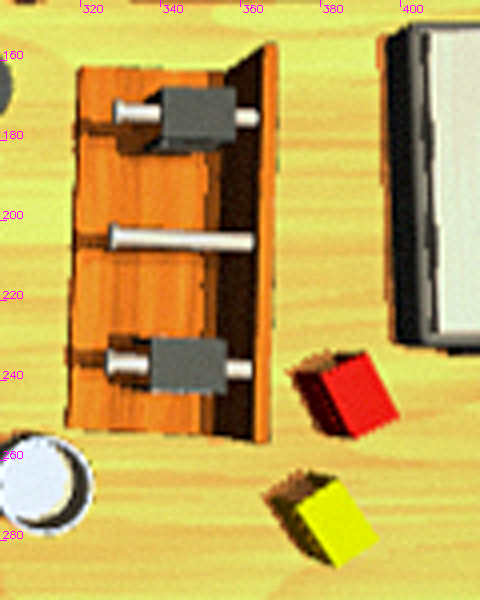

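View pics/s1.png

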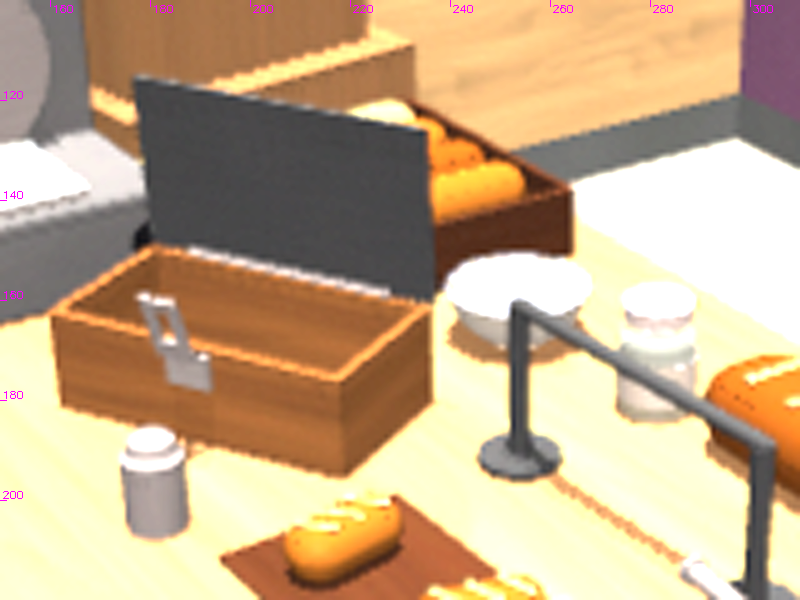

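View pics/s2.png

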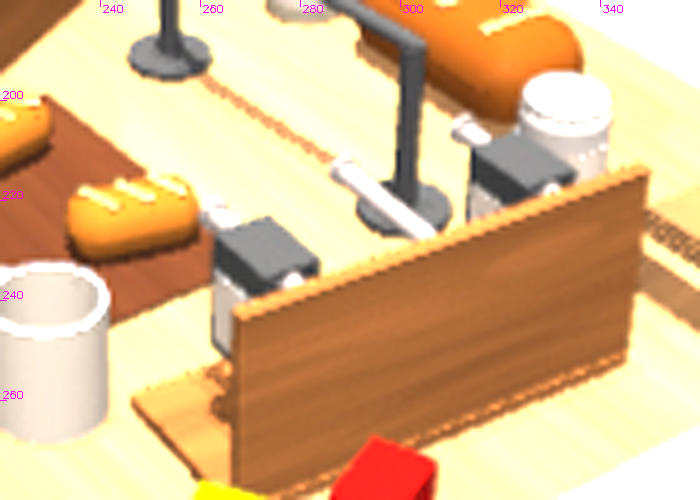

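```bash
python3 - <<'E'
from h import *
np.set_printoptions(precision=4,suppress=True)
B=lambda uv,z:back('top',uv,z)
b=B([[166,170],[192,211],[111,254.2],[89,213]],.09);print('box',b,np.linalg.norm(np.diff(b[[0,1,2,3,0]],axis=0),axis=1),b.mean(0))
print('box fr/back dirs',np.degrees(np.arctan2(*(b[0]-b[1])[[1,0]])),np.degrees(np.arctan2(*(b[3]-b[2])[[1,0]])))
# rail bar center line ends
r=B([[208,168.5],[296,163]],.14);print('rail top',r,np.linalg.norm(r[1]-r[0]))
print('rail tri ends',tri({'top':(208,169.5),'side':(251.5,161.5)}),tri({'top':(296,163.5),'side':(302,189)}))
pg=B([[328.7,172.8],[327,204],[326.7,235.7],[364,174],[362.5,205],[362,237]],.135);print('pegs',pg)
A=B([[340.5,167],[359,167],[359,180],[340.5,180]],.146);print('A',A,A.mean(0),np.linalg.norm(np.diff(A,axis=0),axis=1))
C=B([[338,229.5],[356.5,230],[356.5,243],[337.5,242.5]],.146);print('B',C,C.mean(0),np.linalg.norm(np.diff(C,axis=0),axis=1))
# rolls outline at z~.027 (mid-height)
t=cv2.imread('pics/top0.png'); hsv=cv2.cvtColor(t,cv2.COLOR_BGR2HSV)
m=((t[:,:,2]>85)|(t[:,:,0]>70)).astype(np.uint8)*255
for (x0,y0,x1,y1) in [(214,211,240,249),(258,206,286,246)]:
    s=m[y0:y1,x0:x1]; cs,_=cv2.findContours(s,0,2); c=max(cs,key=cv2.contourArea)
    rr=cv2.minAreaRect(c); bp=cv2.boxPoints(rr)+[x0,y0]; P=B(bp,.03); print('roll',rr,P.mean(0),np.linalg.norm(np.diff(P,axis=0),axis=1)); e=P[0]-P[1]; f=P[1]-P[2]; L=e if np.linalg.norm(e)>np.linalg.norm(f) else f; print(np.degrees(np.arctan2(L[1],L[0])))
print('hasp tip', tri({'top':(152,231.5),'side':(179,159.5)}))
print('lid', tri({'top':(68.5,212),'side':(177,115.5)}),tri({'top':(157,162),'side':(235.5,126)}))
E
```

```text
box [[0.6145 0.1993 0.09  ]
 [0.4853 0.1163 0.09  ]
 [0.3525 0.3656 0.09  ]
 [0.48   0.4376 0.09  ]] [0.1535 0.2825 0.1465 0.2737] [0.4831 0.2797 0.09  ]
box fr/back dirs 32.7201247142607 29.450046470767383
rail top [[ 0.6117  0.0624  0.14  ]
 [ 0.6276 -0.2048  0.14  ]] 0.2676791945530201
rail tri ends (array([0.6074, 0.0626, 0.1424]), array([0.4219])) (array([ 0.6298, -0.2073,  0.1386]), array([8.2992]))
pegs [[ 0.598  -0.3043  0.135 ]
 [ 0.503  -0.2973  0.135 ]
 [ 0.4077 -0.2947  0.135 ]
 [ 0.5939 -0.4113  0.135 ]
 [ 0.4996 -0.4044  0.135 ]
 [ 0.4035 -0.4004  0.135 ]]
A [[ 0.614  -0.3384  0.146 ]
 [ 0.6138 -0.3942  0.146 ]
 [ 0.5743 -0.3932  0.146 ]
 [ 0.5745 -0.3375  0.146 ]] [ 0.5942 -0.3658  0.146 ] [0.0558 0.0395 0.0556]
B [[ 0.426  -0.3269  0.146 ]
 [ 0.4244 -0.382   0.146 ]
 [ 0.3859 -0.381   0.146 ]
 [ 0.3875 -0.3247  0.146 ]] [ 0.4059 -0.3537  0.146 ] [0.0551 0.0385 0.0564]
roll ((11.636585235595703, 19.470733642578125), (27.02925682067871, 13.060647964477539), 77.90524291992188) [0.4253 0.0147 0.03  ] [0.0423 0.0871 0.042 ]
12.190622866578805
roll ((12.98823356628418, 15.552943229675293), (13.015828132629395, 26.682449340820312), 12.528807640075684) [ 0.4537 -0.132   0.03  ] [0.0863 0.0422 0.0862]
167.13943453919185
hasp tip (array([0.4055, 0.2375, 0.1361]), array([150.5817]))
lid (array([0.4777, 0.4411, 0.2414]), array([2.3041])) (array([0.6171, 0.1959, 0.2424]), array([0.9045]))
```

```bash
cat >> h.py <<'E'
from scipy.spatial.transform import Rotation as Rot
BC=np.array([.483,.280,0]);BY=np.radians(29.6)
def box(p): 
    c,s=np.cos(BY),np.sin(BY);p=np.atleast_2d(p);return BC+np.c_[c*p[:,0]-s*p[:,1],s*p[:,0]+c*p[:,1],p[:,2]]
def go(pos,psi=None,o=None):
    """increments to reach TCP pos (world), tool z heading psi deg"""
    o=o or robot.observe(); R=Rot.from_euler('xyz',o['tool_rot']).as_matrix()
    d=R.T@(np.array(pos)-o['tool_pos'])/.4
    cur=np.degrees(np.arctan2(R[1,2],R[0,2])); tw=0 if psi is None else -((psi-cur+180)%360-180)
    n=max(np.linalg.norm(d)*400/62.5,abs(tw)/10.7)
    print('inc',np.round(d,4),'tw',round(tw/60,4),'rows',round(n,1),'| pos',np.round(o['tool_pos'],4),'psi',round(cur,1),'t',round(o['time'],2))
def st():
    o=robot.observe();R=Rot.from_euler('xyz',o['tool_rot']).as_matrix()
    print('t',round(o['time'],2),'pos',np.round(o['tool_pos'],4),'psi',round(np.degrees(np.arctan2(R[1,2],R[0,2])),1),'F',np.round(o['contact_force'],1),'open',round(o['opening'],4),'q6',round(o['qpos'][5],2));return o
E
python3 - <<'E'
from h import *
np.set_printoptions(precision=1,suppress=True)
for th in [1.2,1.4,1.57,1.75,1.9,2.1,2.4]:
    P=box([[-85+60*np.cos(th),y,90+60*np.sin(th)] for y in (-17,17)]+[[-85,-17,90],[-85,17,90]])
    P=box(np.array([[-.085+.06*np.cos(th),y,.09+.06*np.sin(th)] for y in (-.017,.017)]+[[-.085,-.017,.09],[-.085,.017,.09]]))
    print(th,proj('top',P).ravel(),proj('side',P).ravel())
go(box([.1,0,.3])[0],29.6);st()
E
```

```text
1.2 [150.1 226.5 140.1 232.2 157.3 233.  147.7 238.4] [191.5 155.6 184.3 154.  189.5 170.6 182.4 168.8]
1.4 [151.7 229.9 141.7 235.6 157.3 233.  147.7 238.4] [189.8 156.  182.6 154.4 189.5 170.6 182.4 168.8]
1.57 [153.3 232.8 143.2 238.5 157.3 233.  147.7 238.4] [188.3 156.8 181.1 155.2 189.5 170.6 182.4 168.8]
1.75 [155.1 236.  145.  241.7 157.3 233.  147.7 238.4] [186.8 158.1 179.5 156.4 189.5 170.6 182.4 168.8]
1.9 [156.6 238.5 146.6 244.2 157.3 233.  147.7 238.4] [185.6 159.5 178.3 157.8 189.5 170.6 182.4 168.8]
2.1 [158.7 241.7 148.7 247.4 157.3 233.  147.7 238.4] [184.1 161.8 176.8 160.1 189.5 170.6 182.4 168.8]
2.4 [161.7 245.7 151.8 251.4 157.3 233.  147.7 238.4] [182.2 165.8 174.9 164.1 189.5 170.6 182.4 168.8]
inc [-0.2 -0.   1. ] tw -0.8637 rows 6.6 | pos [0.2 0.5 0.2] psi -22.2 t 0.15
t 0.15 pos [0.2 0.5 0.2] psi -22.2 F [-0.7  0.   0.4] open 0.0921 q6 -0.15
```

```bash
python3 - <<'E'
from h import *
go([.425,.015,.2],12.2)
E
```

```text
inc [ 0.0664 -0.8752  0.9696] tw -0.5737 rows 8.4 | pos [0.1984 0.4858 0.2262] psi -22.2 t 0.15
```

Emit:
move_arm([
  [0.065,-0.875,0.97,-0.57],
  [0.065,-0.875,0.97,-0.57],
  [0.065,-0.875,0.97,-0.57],
  [0.065,-0.875,0.97,-0.57],
  [0.065,-0.875,0.97,-0.57],
], gripper=0, squeeze=12)

```text
time: 0.78
tool_pos: [0.3265, 0.2218, 0.2123]
tool_rot: [0.191, 1.57, 0.401]
contact_force: [1.2, 1.2, 0.3]
opening: 0.0919
```

```bash
python3 - <<'E'
from h import *
go([.425,.015,.2],12.2)
E
```

```text
inc [ 0.0307 -0.5571  0.1327] tw -0.002 rows 3.7 | pos [0.3265 0.2218 0.2123] psi 12.1 t 0.78
```

Emit:
move_arm([
  [0.03,-0.53,0.125,0],
  [0.03,-0.53,0.125,0],
  [0.03,-0.53,0.125,0],
  [0.03,-0.53,0.125,0],
  [0.03,-0.53,0.125,0],
])

```text
time: 1.4
tool_pos: [0.4194, 0.0248, 0.2]
tool_rot: [2.894, 1.57, 3.1]
contact_force: [-0.7, 0.9, -0.0]
opening: 0.0917
```

```bash
python3 - <<'E'
from h import *
im=robot.read_camera('wrist'); cv2.imwrite('pics/w1.png',im[:,:,::-1])
im=robot.read_camera('top'); crop(im,190,145,350,265,5,'pics/t4.png',2)
st();go([.425,.015,.06],12.2)
E
```

```text
t 1.5 pos [0.4185 0.0267 0.2001] psi 11.9 F [ 0.2  0.3 -0.9] open 0.0919 q6 -1.9
inc [ 0.3502 -0.0323  0.0102] tw -0.0044 rows 2.3 | pos [0.4185 0.0267 0.2001] psi 11.9 t 1.5
```

View pics/w1.png

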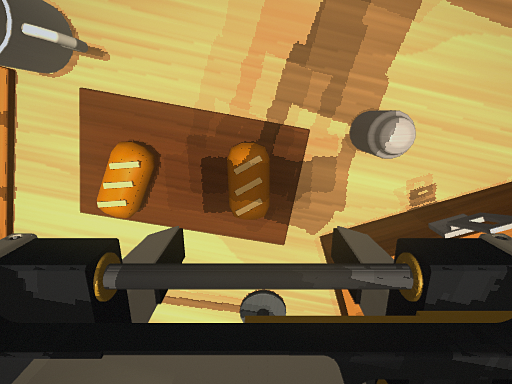

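View pics/t4.png

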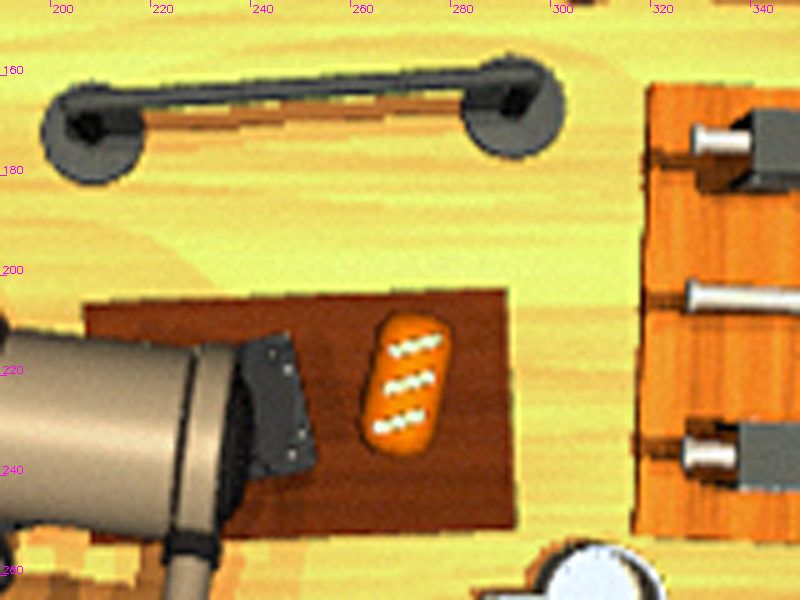

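The wrist view shows roll1 at (249,181) with its long axis along the image column, matching the heading, and roll2 at (125,180). In the top view roll2 hasn't moved.

```bash
cat >> h.py <<'E'
def wback(uv,z,o=None):
    o=o or robot.observe(); p=robot.camera_params('wrist'); T=np.array(p['tool_from_camera'])
    R=Rot.from_euler('xyz',o['tool_rot']).as_matrix(); uv=np.atleast_2d(uv)
    d=np.c_[(uv[:,0]-p['cx'])/p['fx'],(uv[:,1]-p['cy'])/p['fy'],np.ones(len(uv))]@(R@T[:3,:3]).T
    c=R@T[:3,3]+o['tool_pos']; return c+d*((z-c[2])/d[:,2])[:,None]
E
python3 - <<'E'
from h import *
print(wback([[249,144],[249,220],[230,181],[268,181],[125,180]],.03))
go([.425,.015,.03],12.2)
E
```

```text
[[ 0.37849528  0.0084439   0.03      ]
 [ 0.47110993  0.02712948  0.03      ]
 [ 0.4264668  -0.00523814  0.03      ]
 [ 0.41701422  0.03957619  0.03      ]
 [ 0.45133955 -0.12915348  0.03      ]]
inc [ 0.4252 -0.0323  0.0103] tw -0.0044 rows 2.7 | pos [0.4185 0.0267 0.2001] psi 11.9 t 1.5
```

Emit:
move_arm([
  [0.2,-0.029,0.01,-0.004],
  [0.35,-0.029,0.01,-0.004],
  [0.435,-0.029,0.01,-0.004],
  [0.47,-0.029,0.01,-0.004],
  [0.47,-0.029,0.01,-0.004],
])

```text
time: 2.12
tool_pos: [0.4241, 0.0172, 0.0116]
tool_rot: [2.718, 1.568, 2.933]
contact_force: [0.0, -0.2, 0.5]
opening: 0.0919
```

Emit:
move_arm([
  [0,0,0,0],
  [0,0,0,0],
  [0,0,0,0],
  [0,0,0,0],
], gripper=1, squeeze=12)

```text
time: 2.62
tool_pos: [0.4255, 0.0159, 0.0127]
tool_rot: [-0.276, 1.57, -0.063]
contact_force: [-0.4, -0.9, -0.4]
opening: 0.0563
```

```bash
python3 - <<'E'
from h import *
st()
E
```

```text
t 2.62 pos [0.4255 0.0159 0.0127] psi 12.2 F [-0.4 -0.9 -0.4] open 0.0563 q6 -1.93
```

Emit:
move_arm([
  [0,0,0,0],
  [0,0,0,0],
  [0,0,0,0],
])

```text
time: 3.0
tool_pos: [0.4254, 0.0159, 0.0126]
tool_rot: [-0.291, 1.57, -0.078]
contact_force: [-1.6, -0.5, 5.5]
opening: 0.0501
```

Emit:
move_arm([
  [-0.12,0,0,0],
  [-0.25,0,0,0],
  [-0.4,0,0,0],
  [-0.5,0,0,0],
  [-0.5,0,0,0],
])

```text
time: 3.62
tool_pos: [0.4268, 0.0158, 0.2149]
tool_rot: [-0.329, 1.564, -0.116]
contact_force: [0.2, -0.2, -0.5]
opening: 0.0496
```

```bash
python3 - <<'E'
from h import *
st()
print(box([0,-.062,.2]))
go(box([-.005,-.062,.22])[0],29.6)
E
```

```text
t 3.62 pos [0.4268 0.0158 0.2149] psi 12.2 F [ 0.2 -0.2 -0.5] open 0.0496 q6 -1.93
[[0.5136244  0.22609131 0.2       ]]
inc [-0.0117  0.4641  0.3117] tw -0.2896 rows 3.6 | pos [0.4268 0.0158 0.2149] psi 12.2 t 3.62
```

Emit:
move_arm([
  [-0.01,0.464,0.31,-0.29],
  [-0.01,0.464,0.31,-0.29],
  [-0.01,0.464,0.31,-0.29],
  [-0.01,0.464,0.31,-0.29],
  [-0.01,0.464,0.31,-0.29],
])

```text
time: 4.25
tool_pos: [0.5067, 0.2255, 0.2139]
tool_rot: [2.779, 1.567, -2.984]
contact_force: [-0.7, -0.4, -1.0]
opening: 0.0496
```

```bash
python3 - <<'E'
from h import *
im=robot.read_camera('wrist'); cv2.imwrite('pics/w2.png',im[:,:,::-1])
im=robot.read_camera('side'); crop(im,150,70,310,220,4,'pics/s3.png',1.3)
st();go(box([-.005,-.062,.035])[0],29.6)
E
```

```text
t 4.35 pos [0.5062 0.2232 0.2146] psi 29.7 F [ 0.2 -0.6 -0.4] open 0.05 q6 -1.81
inc [ 0.4489 -0.003   0.0087] tw 0.001 rows 2.9 | pos [0.5062 0.2232 0.2146] psi 29.7 t 4.35
```

View pics/w2.png

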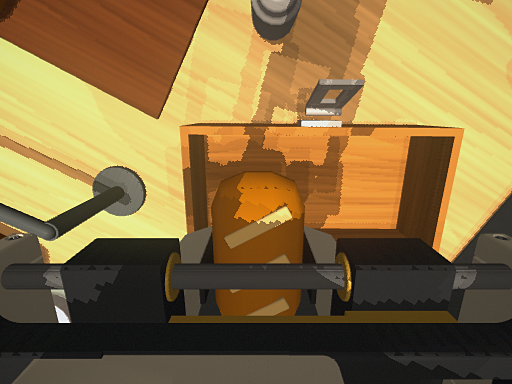

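View pics/s3.png

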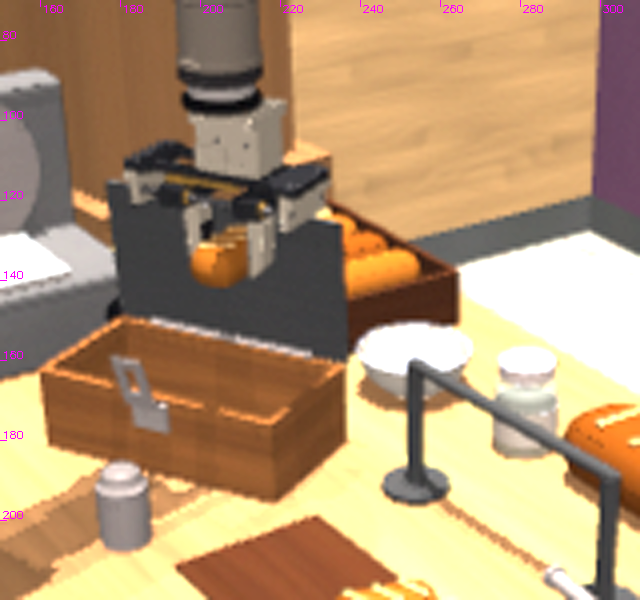

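The wrist view shows the roll held centred, with the box rim's front corners at (181,127) and (463,129). I'll use those two corners to check the box pose.

```bash
python3 - <<'E'
from h import *
np.set_printoptions(precision=4,suppress=True)
w=wback([[181,126],[463,128]],.09);print(w,np.linalg.norm(w[1]-w[0]),np.degrees(np.arctan2(*(w[1]-w[0])[[1,0]])),w.mean(0));print(box([[-.075,-.14,.09],[-.075,.14,.09],[-.075,0,.09]]))
E
```

```text
[[0.4862 0.126  0.09  ]
 [0.3508 0.368  0.09  ]] 0.2772955652847469 119.23850559209207 [0.4185 0.247  0.09  ]
[[0.4869 0.1212 0.09  ]
 [0.3486 0.3647 0.09  ]
 [0.4178 0.243  0.09  ]]
```

```bash
sed -i 's/^BC=.*;BY/BC=np.array([.4835,.2815,0]);BY/' h.py; python3 - <<'E'
from h import *
go(box([-.005,-.062,.033])[0],29.6)
E
```

```text
inc [ 4.539e-01 -4.000e-04  1.160e-02] tw 0.001 rows 2.9 | pos [0.5062 0.2232 0.2146] psi 29.7 t 4.35
```

Emit:
move_arm([
  [0.12,0,0.01,0],
  [0.25,0,0.01,0],
  [0.36,0,0.01,0],
  [0.42,0,0.01,0],
  [0.45,0,0.01,0],
])

```text
time: 4.97
tool_pos: [0.5095, 0.224, 0.0348]
tool_rot: [2.93, 1.568, -2.837]
contact_force: [-0.4, -0.3, -0.5]
opening: 0.0501
```

Emit:
move_arm([
  [0,0,0,0],
  [0,0,0,0],
  [0,0,0,0],
], gripper=0.3)

```text
time: 5.35
tool_pos: [0.5113, 0.2257, 0.0375]
tool_rot: [-0.239, 1.569, 0.278]
contact_force: [0.0, 0.7, 0.0]
opening: 0.0639
```

Emit:
move_arm([
  [-0.12,0,0,0],
  [-0.25,0,0,0],
  [-0.4,0,0,0],
  [-0.5,0,0,0],
  [-0.5,0,0,0],
])

```text
time: 5.98
tool_pos: [0.5122, 0.2261, 0.2409]
tool_rot: [-0.234, 1.562, 0.284]
contact_force: [0.8, 0.3, -1.0]
opening: 0.0643
```

```bash
python3 - <<'E'
from h import *
st();go([.44,-.1,.22],-12.9)
E
```

```text
t 5.97 pos [0.5122 0.2261 0.2409] psi 29.6 F [ 0.8  0.3 -1. ] open 0.0643 q6 -1.81
inc [ 0.0485 -0.6193 -0.5605] tw 0.7089 rows 5.4 | pos [0.5122 0.2261 0.2409] psi 29.6 t 5.97
```

Emit:
move_arm([
  [0.04,-0.62,-0.56,0.7],
  [0.04,-0.62,-0.56,0.7],
  [0.04,-0.62,-0.56,0.7],
  [0.04,-0.62,-0.56,0.7],
  [0.04,-0.62,-0.56,0.7],
], gripper=0)

```text
time: 6.6
tool_pos: [0.442, -0.0808, 0.2206]
tool_rot: [2.914, 1.57, 2.696]
contact_force: [1.2, -0.5, -1.1]
opening: 0.0915
```

Emit:
move_arm([
  [0.0,0,0,0],
  [0,0,0,0],
])

```text
time: 6.85
tool_pos: [0.4429, -0.0788, 0.2209]
tool_rot: [2.506, 1.57, 2.289]
contact_force: [-0.1, 0.1, 0.3]
opening: 0.0916
```

```bash
python3 - <<'E'
from h import *
o=st()
im=robot.read_camera('wrist'); cv2.imwrite('pics/w3.png',im[:,:,::-1])
im=robot.read_camera('top'); crop(im,60,150,300,270,3,'pics/t5.png',2)
E
```

```text
t 6.85 pos [ 0.4429 -0.0788  0.2209] psi -12.4 F [-0.1  0.1  0.3] open 0.0916 q6 -1.7
```

View pics/w3.png

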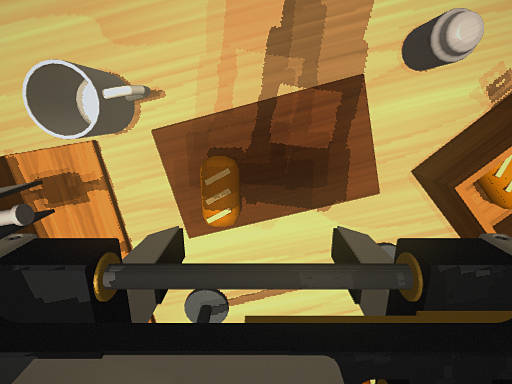

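View pics/t5.png

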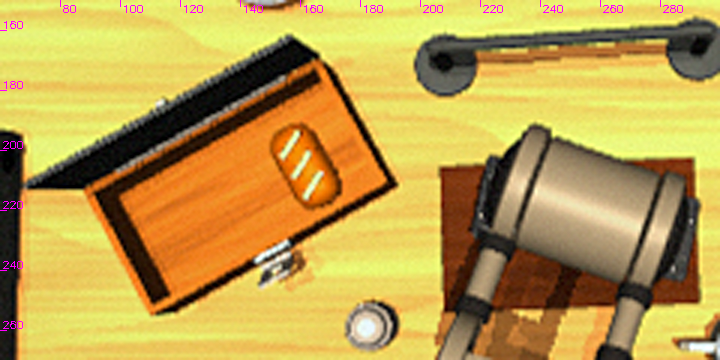

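Roll1 is in the box, at about (157,206) in the top view. Roll2 is at (220,190) in the wrist view, with its ends at (221,154) and (221,228) and its sides at columns 201 and 241.

```bash
python3 - <<'E'
from h import *
o=robot.observe()
w=wback([[223,154],[220,228],[201,190],[242,190]],.03,o);print(w,w[:2].mean(0),w[2:].mean(0),np.degrees(np.arctan2(*(w[1]-w[0])[[1,0]])))
go([.4525,-.131,.012],-13)
E
```

```text
[[ 0.40647192 -0.11413917  0.03      ]
 [ 0.50235149 -0.142791    0.03      ]
 [ 0.44557394 -0.15350405  0.03      ]
 [ 0.45687719 -0.10163135  0.03      ]] [ 0.4544117  -0.12846508  0.03      ] [ 0.45122557 -0.1275677   0.03      ] -16.63780060472239
inc [ 0.5227 -0.1252  0.051 ] tw 0.0122 rows 3.5 | pos [ 0.4433 -0.0779  0.2211] psi -12.3 t 6.95
```

Emit:
move_arm([
  [0.1,-0.122,0.05,0.03],
  [0.25,-0.122,0.05,0.03],
  [0.4,-0.122,0.05,0.03],
  [0.49,-0.122,0.05,0.03],
  [0.522,-0.122,0.05,0.03],
])

```text
time: 7.58
tool_pos: [0.4516, -0.1292, 0.0107]
tool_rot: [2.892, 1.567, 2.647]
contact_force: [0.2, -0.8, -0.3]
opening: 0.0921
```

Emit:
move_arm([
  [0,0,0,0],
  [0,0,0,0],
  [0,0,0,0],
  [0,0,0,0],
  [0,0,0,0],
], gripper=1, squeeze=12)

```text
time: 8.2
tool_pos: [0.4526, -0.1313, 0.0131]
tool_rot: [-0.092, 1.57, -0.339]
contact_force: [-0.2, 0.3, 4.7]
opening: 0.0502
```

Emit:
move_arm([
  [0,0,0,0],
  [-0.12,0,0,0],
  [-0.25,0,0,0],
  [-0.4,0,0,0],
  [-0.52,0,0,0],
])

```text
time: 8.82
tool_pos: [0.4522, -0.1312, 0.2229]
tool_rot: [-0.127, 1.569, -0.374]
contact_force: [0.2, -0.9, -0.6]
opening: 0.0503
```

```bash
python3 - <<'E'
from h import *
st();go(box([-.005,.055,.22])[0],29.6);go([.36,.1,.22],29.6)
E
```

```text
t 8.82 pos [ 0.4522 -0.1312  0.2229] psi -14.2 F [ 0.2 -0.9 -0.6] open 0.0503 q6 -1.77
inc [ 0.0066  1.11   -0.2813] tw -0.7298 rows 7.3 | pos [ 0.4522 -0.1312  0.2229] psi -14.2 t 8.82
inc [ 0.0066  0.5038 -0.3652] tw -0.7298 rows 4.1 | pos [ 0.4522 -0.1312  0.2229] psi -14.2 t 8.82
```

Emit:
move_arm([
  [0,0.95,-0.24,-0.73],
  [0,0.95,-0.24,-0.73],
  [0,0.95,-0.24,-0.73],
  [0,0.95,-0.24,-0.73],
  [0,0.95,-0.24,-0.73],
])

```text
time: 9.45
tool_pos: [0.4519, 0.1832, 0.2205]
tool_rot: [-0.955, 1.571, -0.436]
contact_force: [0.5, 0.1, -0.6]
opening: 0.0499
```

Emit:
move_arm([
  [0,0,0,0],
  [0,0,0,0],
])

```text
time: 9.7
tool_pos: [0.4519, 0.1812, 0.2202]
tool_rot: [-3.058, 1.57, -2.54]
contact_force: [0.3, -0.4, -0.8]
opening: 0.0502
```

```bash
python3 - <<'E'
from h import *
st();go(box([-.005,.055,.22])[0],29.6)
E
```

```text
t 9.7 pos [0.4519 0.1812 0.2202] psi 29.7 F [ 0.3 -0.4 -0.8] open 0.0502 q6 -1.86
inc [0.0004 0.3162 0.1804] tw 0.0013 rows 2.3 | pos [0.4519 0.1812 0.2202] psi 29.7 t 9.7
```

Emit:
move_arm([
  [0,0.316,0.18,0],
  [0,0.316,0.18,0],
  [0,0.316,0.18,0],
  [0,0.316,0.18,0],
  [0,0.316,0.18,0],
])

```text
time: 10.32
tool_pos: [0.4528, 0.3249, 0.2205]
tool_rot: [-2.491, 1.57, -1.976]
contact_force: [0.0, -0.8, -0.4]
opening: 0.0503
```

```bash
python3 - <<'E'
from h import *
st();go(box([-.005,.055,.036])[0],29.6)
E
```

```text
t 10.32 pos [0.4528 0.3249 0.2205] psi 29.5 F [ 0.  -0.8 -0.4] open 0.0503 q6 -1.6
inc [0.4612 0.0055 0.001 ] tw -0.0014 rows 3.0 | pos [0.4528 0.3249 0.2205] psi 29.5 t 10.32
```

Emit:
move_arm([
  [0.12,0.005,0,0],
  [0.25,0.005,0,0],
  [0.36,0.005,0,0],
  [0.43,0.005,0,0],
  [0.46,0.005,0,0],
])

```text
time: 10.95
tool_pos: [0.4513, 0.3266, 0.0354]
tool_rot: [-3.084, 1.568, -2.569]
contact_force: [-0.2, 0.4, -0.5]
opening: 0.0503
```

Emit:
move_arm([
  [0,0,0,0],
  [0,0,0,0],
  [0,0,0,0],
  [0,0,0,0],
], gripper=0.3)

```text
time: 11.45
tool_pos: [0.4518, 0.3288, 0.0374]
tool_rot: [0.004, 1.569, 0.521]
contact_force: [0.7, -0.2, -0.1]
opening: 0.0642
```

Emit:
move_arm([
  [-0.12,0,0,0],
  [-0.25,0,0,0],
  [-0.4,0,0,0],
  [-0.55,0,0,0],
  [-0.65,0,0,0],
])

```text
time: 12.08
tool_pos: [0.4516, 0.3288, 0.3003]
tool_rot: [-0.013, 1.566, 0.505]
contact_force: [0.9, 0.3, -0.8]
opening: 0.064
```

```bash
python3 - <<'E'
from h import *
st()
im=robot.read_camera('wrist'); cv2.imwrite('pics/w4.png',im[:,:,::-1])
E
```

```text
t 12.07 pos [0.4516 0.3288 0.3003] psi 29.6 F [ 0.9  0.3 -0.8] open 0.064 q6 -1.6
```

View pics/w4.png

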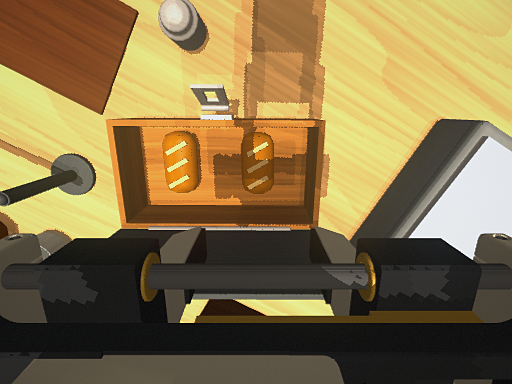

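```bash
python3 - <<'E'
from h import *
go(box([.125,0,.31])[0],29.6)
E
```

```text
inc [-0.0082 -0.1423  0.3195] tw 0.0007 rows 2.2 | pos [0.453  0.3295 0.3052] psi 29.6 t 12.12
```

Emit:
move_arm([
  [-0.01,-0.142,0.32,0],
  [-0.01,-0.142,0.32,0],
  [-0.01,-0.142,0.32,0],
  [-0.01,-0.142,0.32,0],
  [-0.01,-0.142,0.32,0],
], gripper=1)

```text
time: 12.75
tool_pos: [0.5899, 0.3426, 0.3009]
tool_rot: [2.128, 1.57, 2.645]
contact_force: [-0.0, -0.2, 0.7]
opening: 0.0191
```

```bash
cat >> h.py <<'E'
def loc(p):
    c,s=np.cos(BY),np.sin(BY); d=np.array(p)-BC; return np.array([c*d[0]+s*d[1],-s*d[0]+c*d[1],d[2]])
E
python3 - <<'E'
from h import *
o=st();print(loc(o['tool_pos']));go(box([.125,0,.205])[0],29.6)
im=robot.read_camera('side'); crop(im,130,50,290,200,4,'pics/s4.png',1.3)
E
```

```text
t 12.75 pos [0.5899 0.3426 0.3009] psi 29.7 F [-0.  -0.2  0.7] open 0.0191 q6 -1.67
[0.12267528 0.00056122 0.3008651 ]
inc [ 0.2397 -0.0015  0.0058] tw 0.0009 rows 1.5 | pos [0.5899 0.3426 0.3009] psi 29.7 t 12.75
```

View pics/s4.png

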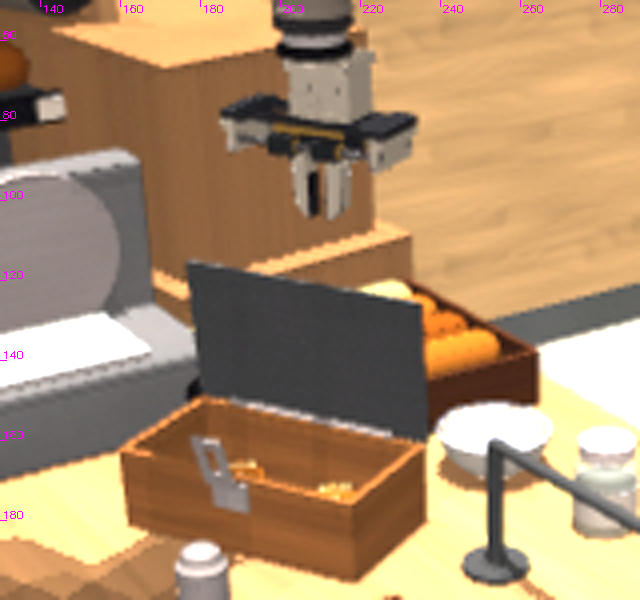

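Emit:
move_arm([
  [0.06,-0.11,0.005,0],
  [0.13,-0.11,0.005,0],
  [0.2,-0.11,0.005,0],
  [0.25,-0.11,0.005,0],
  [0.25,-0.11,0.005,0],
])

```text
time: 13.42
tool_pos: [0.6127, 0.3052, 0.1999]
tool_rot: [2.939, 1.568, -2.826]
contact_force: [0.3, 0.3, -0.0]
opening: 0.0002
```

```bash
python3 - <<'E'
from h import *
o=st();print(loc(o['tool_pos']))
E
```

```text
t 13.43 pos [0.6127 0.3052 0.1999] psi 29.7 F [ 0.3  0.3 -0. ] open 0.0002 q6 -1.74
[ 0.12404365 -0.04322771  0.19986651]
```

Emit:
move_arm([
  [0,0,-0.095,0],
  [0.002,0,-0.131,0],
  [0.005,0,-0.167,0],
  [0.015,0,-0.203,0],
  [0.03,0,-0.236,0],
])

```text
time: 14.05
tool_pos: [0.5327, 0.2591, 0.1911]
tool_rot: [-0.118, 1.565, 0.4]
contact_force: [2.8, 1.2, -0.3]
opening: 0.0006
```

```bash
python3 - <<'E'
from h import *
o=st();print(loc(o['tool_pos']))
im=robot.read_camera('side'); crop(im,130,50,290,200,4,'pics/s5.png',1.3)
E
```

```text
t 14.05 pos [0.5327 0.2591 0.1911] psi 29.7 F [ 2.8  1.2 -0.3] open 0.0006 q6 -1.77
[ 0.03169169 -0.04372938  0.19107256]
```

View pics/s5.png

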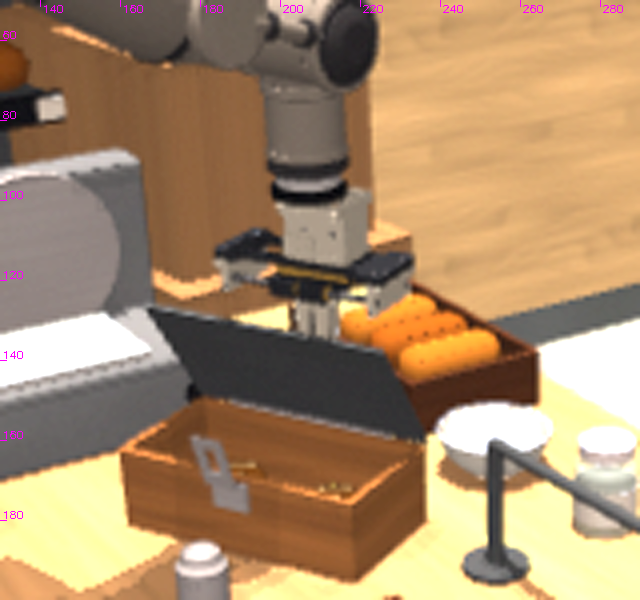

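Emit:
move_arm([
  [0.019,0,-0.034,0],
  [0.04,0,-0.061,0],
  [0.068,0,-0.089,0],
  [0.095,0,-0.111,0],
  [0.128,0,-0.131,0],
])

```text
time: 14.72
tool_pos: [0.4876, 0.2332, 0.1392]
tool_rot: [-0.169, 1.566, 0.348]
contact_force: [0.2, 1.1, 1.1]
opening: 0.0002
```

```bash
python3 - <<'E'
from h import *
o=st();print(loc(o['tool_pos']))
E
```

```text
t 14.72 pos [0.4876 0.2332 0.1392] psi 29.6 F [0.2 1.1 1.1] open 0.0002 q6 -1.78
[-0.02028205 -0.04400396  0.13921465]
```

Emit:
move_arm([
  [0.031,0,-0.013,0],
  [0.067,0,-0.025,0],
  [0.092,0,-0.03,0],
  [0.104,0,-0.03,0],
  [0.108,0,-0.03,0],
])

```text
time: 15.35
tool_pos: [0.4761, 0.2267, 0.096]
tool_rot: [-1.325, 1.571, -0.807]
contact_force: [-8.9, -3.0, 25.3]
opening: 0.0003
```

```bash
python3 - <<'E'
from h import *
o=st();print(loc(o['tool_pos']))
E
```

```text
t 15.35 pos [0.4761 0.2267 0.096 ] psi 29.6 F [-8.9 -3.  25.3] open 0.0003 q6 -1.79
[-0.03347423 -0.04400871  0.09599196]
```

Emit:
move_arm([
  [-0.06,0,0,0],
  [-0.15,0,0,0],
  [-0.28,0,0,0],
  [-0.4,0,-0.05,0],
  [-0.4,0.05,-0.15,0],
])

```text
time: 15.98
tool_pos: [0.4165, 0.2147, 0.2579]
tool_rot: [-0.221, 1.562, 0.295]
contact_force: [-0.4, 0.5, -0.6]
opening: 0.0004
```

```bash
python3 - <<'E'
from h import *
o=st();print(loc(o['tool_pos']));print(loc(back('top',[[183,258]],.07)[0]));go(box([-.145,0,.25])[0],29.6)
E
```

```text
t 15.97 pos [0.4165 0.2147 0.2579] psi 29.5 F [-0.4  0.5 -0.6] open 0.0004 q6 -1.77
[-0.09125808 -0.02502919  0.25791326]
[-0.19244764 -0.04690802  0.07      ]
inc [ 0.0185  0.0625 -0.1346] tw -0.0009 rows 1.0 | pos [0.4165 0.2147 0.2579] psi 29.5 t 15.97
```

Emit:
move_arm([
  [0,0.055,-0.12,0],
  [0,0.055,-0.12,0],
  [0,0.055,-0.12,0],
])

```text
time: 16.35
tool_pos: [0.3624, 0.2101, 0.2548]
tool_rot: [-0.218, 1.569, 0.299]
contact_force: [0.2, -1.1, -0.2]
opening: 0.0007
```

```bash
python3 - <<'E'
from h import *
o=st();print(loc(o['tool_pos']));go(box([-.145,0,.125])[0],29.6)
im=robot.read_camera('wrist'); cv2.imwrite('pics/w5.png',im[:,:,::-1])
im=robot.read_camera('top'); crop(im,60,150,220,270,5,'pics/t6.png',2)
im=robot.read_camera('side'); crop(im,130,80,290,200,5,'pics/s6.png',1.3)
E
```

```text
t 16.35 pos [0.3624 0.2101 0.2548] psi 29.6 F [ 0.2 -1.1 -0.2] open 0.0007 q6 -1.75
[-0.14055178 -0.00229822  0.25482565]
inc [ 0.3245  0.0059 -0.0118] tw 0.0006 rows 2.1 | pos [0.3624 0.2101 0.2548] psi 29.6 t 16.35
```

View pics/w5.png

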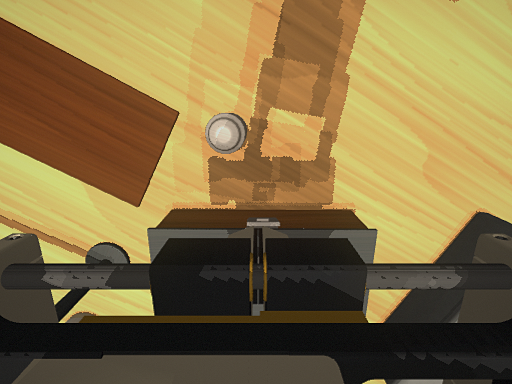

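View pics/t6.png

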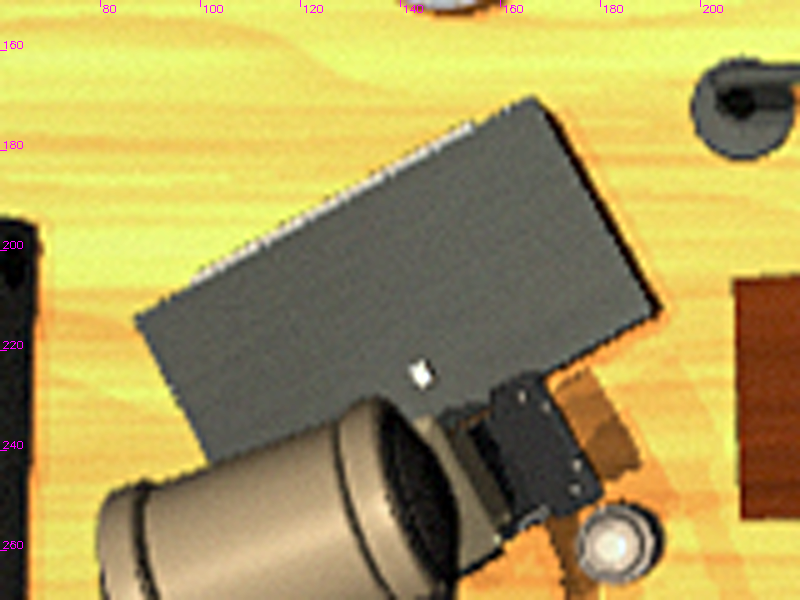

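View pics/s6.png

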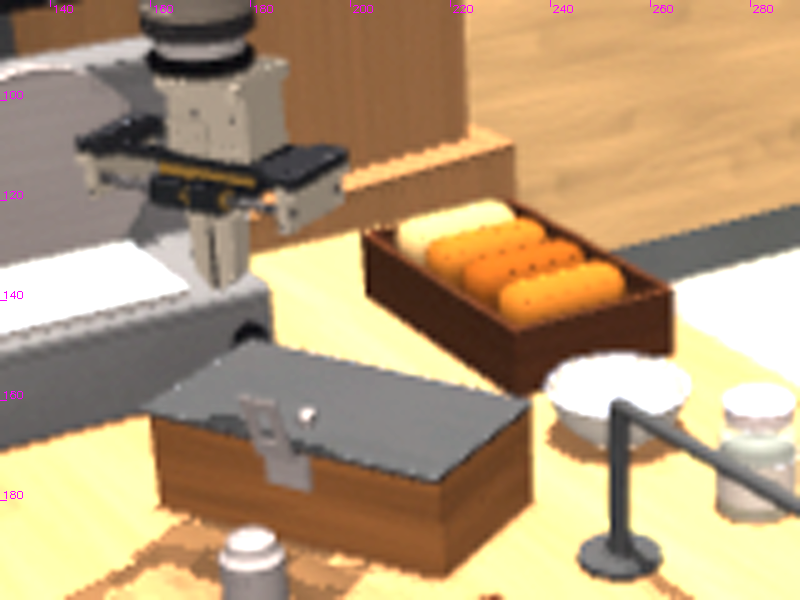

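```bash
python3 - <<'E'
from h import *
print(loc(back('top',[[144,225]],.10)[0]))
E
```

```text
[-0.04528121  0.00428509  0.1       ]
```

Emit:
move_arm([
  [0.08,0.006,-0.012,0],
  [0.18,0.006,-0.012,0],
  [0.28,0.006,-0.012,0],
  [0.335,0.006,-0.012,0],
  [0.335,0.006,-0.012,0],
])

```text
time: 17.12
tool_pos: [0.3559, 0.2091, 0.1187]
tool_rot: [2.962, 1.567, -2.805]
contact_force: [-0.1, 0.4, 0.4]
opening: 0.0005
```

```bash
python3 - <<'E'
from h import *
o=st();print(loc(o['tool_pos']))
E
```

```text
t 17.12 pos [0.3559 0.2091 0.1187] psi 29.6 F [-0.1  0.4  0.4] open 0.0005 q6 -1.74
[-1.46691475e-01  1.18740209e-04  1.18739959e-01]
```

Emit:
move_arm([
  [-0.022,0.007,0.047,0],
  [-0.035,0.007,0.075,0],
  [-0.042,0.007,0.102,0],
  [-0.047,0.007,0.132,0],
  [-0.045,0.007,0.171,0],
])

```text
time: 17.75
tool_pos: [0.4147, 0.2459, 0.1384]
tool_rot: [3.104, 1.571, -2.662]
contact_force: [-0.4, -0.9, -0.0]
opening: 0.0006
```

```bash
python3 - <<'E'
from h import *
o=st();print(loc(o['tool_pos']))
im=robot.read_camera('side'); crop(im,150,100,250,200,6,'pics/s7.png',1.3)
E
```

```text
t 17.75 pos [0.4147 0.2459 0.1384] psi 29.6 F [-0.4 -0.9 -0. ] open 0.0006 q6 -1.71
[-0.0773395   0.00304844  0.13837758]
```

View pics/s7.png

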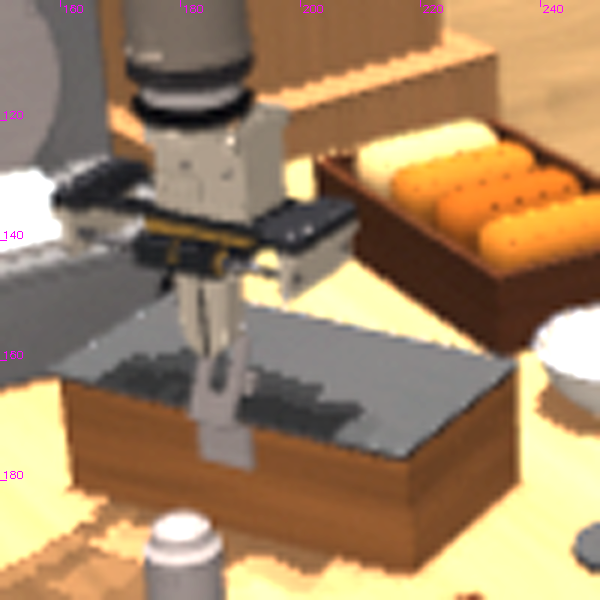

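Emit:
move_arm([
  [0.012,-0.005,0.029,0],
  [0.035,-0.01,0.056,0],
  [0.052,-0.01,0.081,0],
  [0.065,-0.01,0.106,0],
  [0.082,-0.01,0.121,0],
])

```text
time: 18.42
tool_pos: [0.459, 0.2666, 0.105]
tool_rot: [-0.013, 1.57, 0.504]
contact_force: [0.1, -0.2, 0.5]
opening: 0.0003
```

```bash
python3 - <<'E'
from h import *
o=st();print(loc(o['tool_pos']))
im=robot.read_camera('side'); crop(im,150,100,250,200,6,'pics/s8.png',1.3)
E
```

```text
t 18.43 pos [0.459  0.2666 0.105 ] psi 29.6 F [ 0.1 -0.2  0.5] open 0.0003 q6 -1.71
[-0.02865478 -0.00089114  0.10495307]
```

View pics/s8.png

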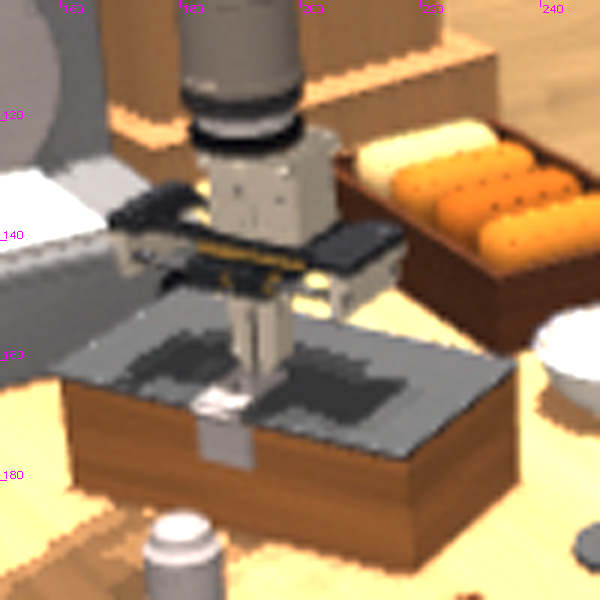

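Nearly flat. I'll press down a few more mm.

Emit:
move_arm([
  [0.008,0,0.002,0],
  [0.014,0,0.002,0],
  [0.018,0,0.002,0],
  [0.018,0,0.002,0],
])

```text
time: 18.98
tool_pos: [0.4594, 0.2668, 0.1006]
tool_rot: [-0.153, 1.568, 0.365]
contact_force: [-3.6, -2.1, 16.6]
opening: 0.0003
```

```bash
python3 - <<'E'
from h import *
o=st();print(loc(o['tool_pos']))
E
```

```text
t 18.98 pos [0.4594 0.2668 0.1006] psi 29.6 F [-3.6 -2.1 16.6] open 0.0003 q6 -1.71
[-0.0282604  -0.00088591  0.10061511]
```

Emit:
move_arm([
  [-0.06,0,0,0],
  [-0.18,0,0,0],
  [-0.33,0,0,0],
  [-0.45,0,0,0],
  [-0.45,0,0,0],
])

```text
time: 19.6
tool_pos: [0.4604, 0.2672, 0.2825]
tool_rot: [-0.13, 1.562, 0.387]
contact_force: [-0.3, -0.4, -1.3]
opening: 0.0005
```

```bash
python3 - <<'E'
from h import *
st();go([.46,.05,.28],0);go([.594,-.366,.28],-92.5)
E
```

```text
t 19.6 pos [0.4604 0.2672 0.2825] psi 29.6 F [-0.3 -0.4 -1.3] open 0.0005 q6 -1.71
inc [ 0.0044 -0.4715 -0.2693] tw 0.4938 rows 3.5 | pos [0.4604 0.2672 0.2825] psi 29.6 t 19.6
inc [ 0.0036 -1.5411 -0.4922] tw 2.0354 rows 11.4 | pos [0.4604 0.2672 0.2825] psi 29.6 t 19.6
```

Emit:
move_arm([
  [0,-0.85,-0.35,0.95],
  [0,-0.85,-0.35,0.95],
  [0,-0.85,-0.35,0.95],
  [0,-0.85,-0.35,0.95],
  [0,-0.85,-0.35,0.95],
], gripper=0)

```text
time: 20.23
tool_pos: [0.4976, -0.0452, 0.277]
tool_rot: [-3.064, 1.569, 2.792]
contact_force: [0.8, -0.2, -0.2]
opening: 0.0459
```

```bash
python3 - <<'E'
from h import *
im=robot.read_camera('side'); crop(im,150,120,250,200,6,'pics/s9.png',1.3)
im=robot.read_camera('top'); crop(im,80,150,220,270,5,'pics/t7.png',2)
st();go([.594,-.366,.26],-92.5)
E
```

```text
t 20.32 pos [ 0.4981 -0.0488  0.2766] psi -24.7 F [0.1 0.5 0.4] open 0.054 q6 -1.39
inc [ 0.0419 -0.6204  0.5492] tw 1.1303 rows 6.3 | pos [ 0.4981 -0.0488  0.2766] psi -24.7 t 20.32
```

View pics/s9.png

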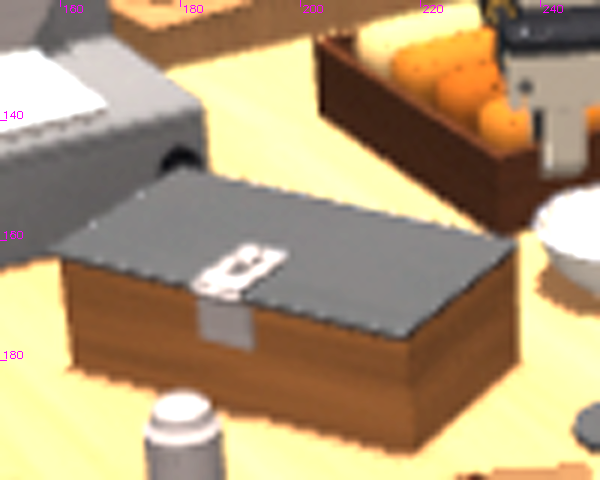

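View pics/t7.png

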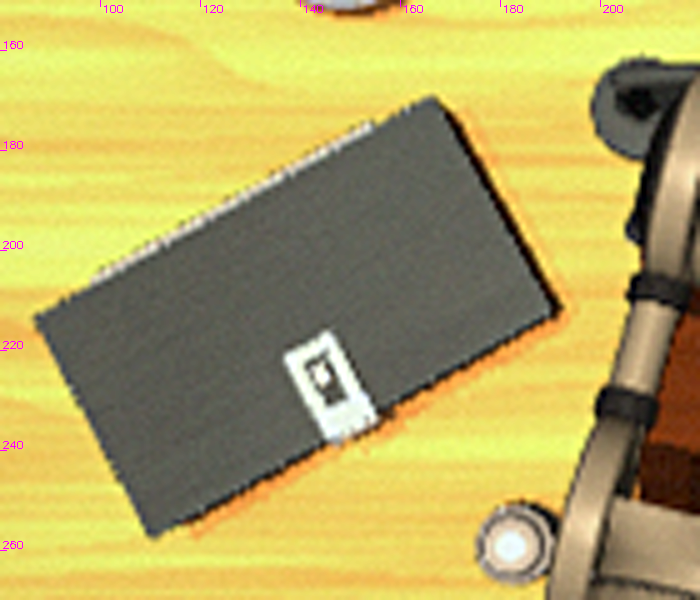

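The lid is shut and the hasp lies flat over its catch (catch visible in the slot at (144,226), top view). Now the signs.

Emit:
move_arm([
  [0,-0.62,0.55,0.98],
  [0,-0.62,0.55,0.98],
  [0,-0.62,0.55,0.98],
  [0,-0.62,0.55,0.98],
  [0,-0.62,0.55,0.98],
], gripper=0)

```text
time: 20.95
tool_pos: [0.5928, -0.3421, 0.2769]
tool_rot: [-2.703, 1.569, 2.218]
contact_force: [0.9, -0.1, 0.7]
opening: 0.0915
```

Emit:
move_arm([
  [0,0,0,0.14],
  [0,0,0,0.14],
  [0,0,0,0.14],
])

```text
time: 21.32
tool_pos: [0.5924, -0.3401, 0.278]
tool_rot: [-2.621, 1.57, 2.162]
contact_force: [-0.4, 0.6, -0.7]
opening: 0.0918
```

```bash
python3 - <<'E'
from h import *
o=st();go([.594,-.366,.26],-92.5)
im=robot.read_camera('wrist'); cv2.imwrite('pics/w6.png',im[:,:,::-1])
im=robot.read_camera('side'); crop(im,220,140,360,270,5,'pics/s10.png',1.3)
E
```

```text
t 21.32 pos [ 0.5924 -0.3401  0.278 ] psi -85.9 F [-0.4  0.6 -0.7] open 0.0918 q6 -0.7
inc [ 0.045  -0.0006  0.0649] tw 0.1093 rows 0.6 | pos [ 0.5924 -0.3401  0.278 ] psi -85.9 t 21.32
```

View pics/w6.png

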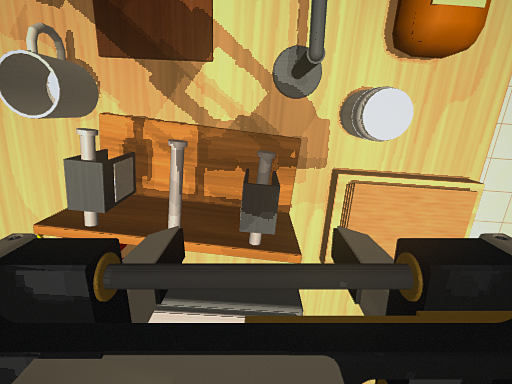

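View pics/s10.png

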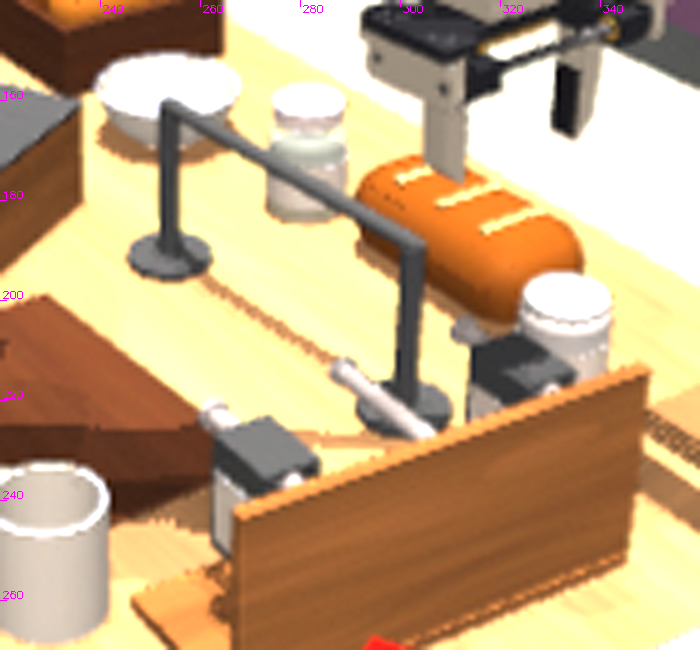

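```bash
python3 - <<'E'
from h import *
w=cv2.imread('pics/w6.png')[:,:,::-1]
crop(w,220,130,320,260,6,'pics/w6a.png',1.5)
E
```

```text
(no output)
```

View pics/w6a.png

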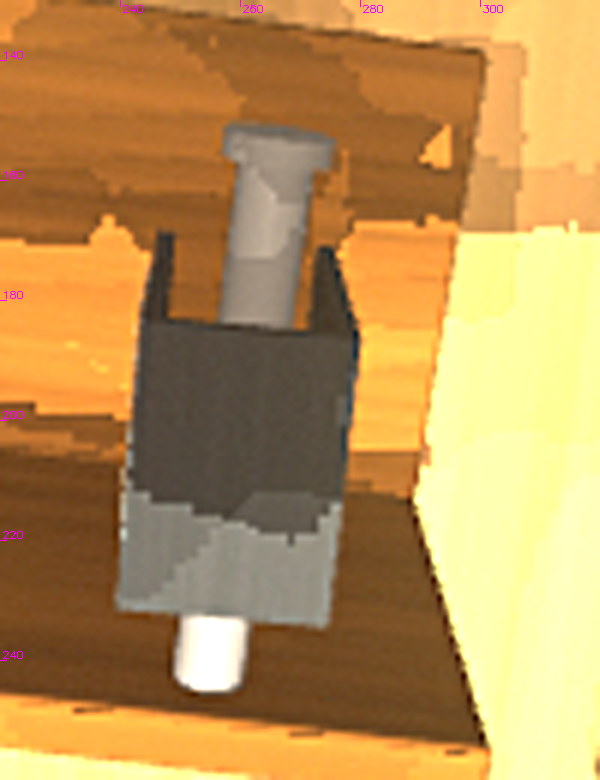

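```bash
python3 - <<'E'
from h import *
np.set_printoptions(precision=4,suppress=True)
o=robot.observe()
w=wback([[244,183.3],[279.5,186.3],[275,234.3],[239.5,231.3]],.146,o);print(w,w.mean(0),np.linalg.norm(np.diff(w,axis=0),axis=1))
m=(w[2]+w[3]-w[0]-w[1]);print(np.degrees(np.arctan2(m[1],m[0])))
go([*w.mean(0)[:2],.2],-92)
E
```

```text
[[ 0.5766 -0.3371  0.146 ]
 [ 0.6148 -0.3377  0.146 ]
 [ 0.6148 -0.394   0.146 ]
 [ 0.5746 -0.3931  0.146 ]] [ 0.5952 -0.3655  0.146 ] [0.0382 0.0563 0.0403]
-90.9857514938952
inc [0.1968 0.0023 0.0633] tw 0.0998 rows 1.3 | pos [ 0.5925 -0.3403  0.2787] psi -86.0 t 21.43
```

Emit:
move_arm([
  [0.05,0.001,0.063,0.092],
  [0.15,0.001,0.063,0.092],
  [0.27,0.001,0.063,0.092],
  [0.36,0.001,0.063,0.092],
  [0.407,0.001,0.063,0.092],
])

```text
time: 22.05
tool_pos: [0.5937, -0.3651, 0.1133]
tool_rot: [-2.247, 1.568, 2.438]
contact_force: [0.1, -0.3, -0.4]
opening: 0.0917
```

Emit:
move_arm([
  [0,0,0,0],
  [0,0,0,0],
  [0,0,0,0],
  [0,0,0,0],
  [0,0,0,0],
], gripper=1, squeeze=15)

```text
time: 22.68
tool_pos: [0.5945, -0.3667, 0.1158]
tool_rot: [1.129, 1.57, -0.472]
contact_force: [0.1, -0.4, -0.7]
opening: 0.0465
```

```bash
python3 - <<'E'
from h import *
o=st()
E
```

```text
t 22.68 pos [ 0.5945 -0.3667  0.1158] psi -91.7 F [ 0.1 -0.4 -0.7] open 0.0465 q6 -0.63
```

Emit:
move_arm([
  [0,0,0,0],
  [0,0,0,0],
  [0,0,0,0],
])

```text
time: 23.05
tool_pos: [0.5944, -0.3666, 0.1155]
tool_rot: [1.271, 1.571, -0.33]
contact_force: [-0.0, -0.5, 2.2]
opening: 0.0397
```

Emit:
move_arm([
  [-0.06,0,0,0],
  [-0.15,0,0,0],
  [-0.25,0,0,0],
  [-0.32,0,0,0],
  [-0.32,0,0,0],
])

```text
time: 23.68
tool_pos: [0.5951, -0.3671, 0.2456]
tool_rot: [0.96, 1.566, -0.641]
contact_force: [0.0, 0.4, -1.9]
opening: 0.0399
```

```bash
python3 - <<'E'
from h import *
o=st()
im=robot.read_camera('wrist'); cv2.imwrite('pics/w7.png',im[:,:,::-1])
im=robot.read_camera('side'); crop(im,220,120,360,240,5,'pics/s11.png',1.3)
E
```

```text
t 23.68 pos [ 0.5951 -0.3671  0.2456] psi -91.7 F [ 0.   0.4 -1.9] open 0.0399 q6 -0.63
```

View pics/w7.png

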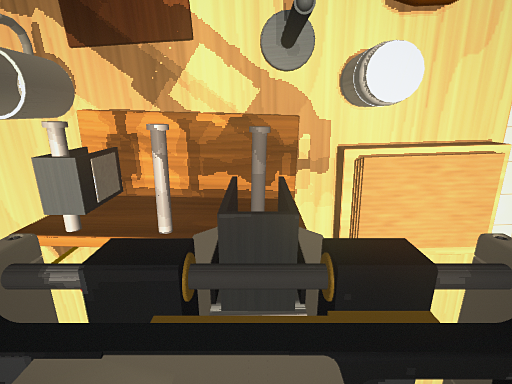

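View pics/s11.png

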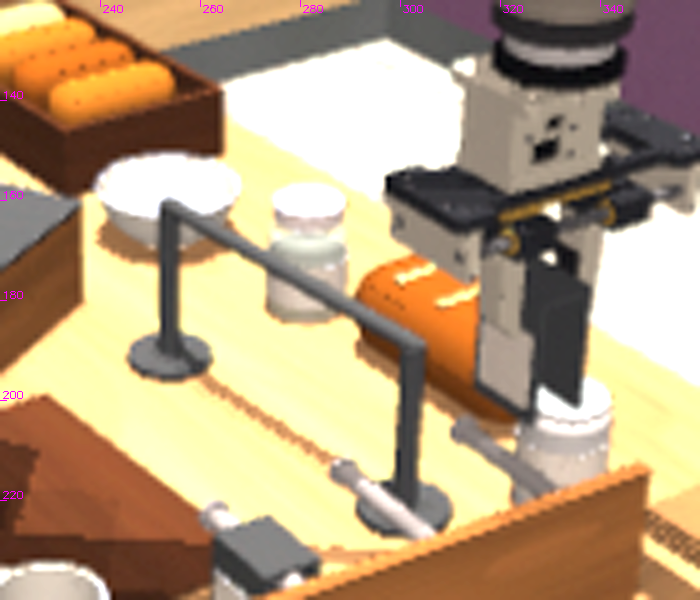

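```bash
python3 - <<'E'
from h import *
np.set_printoptions(precision=4,suppress=True)
g=cv2.imread('pics/top0.png').astype(float).max(2)
pts=[]
for u in range(222,282,4):
    col=g[152:176,u]; bg=np.median(g[145:156,u]); 
    w=np.clip(bg-20-col,0,None); v=np.arange(152,176)
    k=np.argmax(w); lo,hi=k,k
    while lo>0 and w[lo-1]>w[k]*.5: lo-=1
    while hi<23 and w[hi+1]>w[k]*.5: hi+=1
    print(u, col[6:20].astype(int), v[lo],v[hi])
E
```

```text
222 [116 116 122 105  52  36  41  32  44  77  94  85  78 106] 162 166
226 [114 119 129  93  40  41  45  24  76  93  89  82  76 104] 162 165
230 [115 118 128  86  30  44  43  19  97 109  87  87  61  98] 162 165
234 [116 121 132  79  28  46  38  30 100 110  90  83  75 100] 162 165
238 [120 126 105  52  34  39  25  44  77  95  90  68  98 123] 161 165
242 [120 126  94  42  40  41  24  73  92  90  89  74 100 120] 161 164
246 [119 128  87  30  44  41  26  66  90  91  89  81 105 117] 161 164
250 [122 129  79  27  49  36  36  71  88  90  86 107 120 118] 161 164
254 [122 105  52  38  43  31  43  76  91  88  84 108 119 119] 160 164
258 [126  95  42  41  44  27  73  93  88  90  83 106 120 120] 160 163
262 [128  84  31  46  42  18  98 108  85  89  70  98 121 119] 160 163
266 [128  80  33  46  39  36  72  90  89  86  84 104 120 118] 160 163
270 [103  51  35  44  29  47  75  90  90  67  96 121 120 119] 159 163
274 [ 88  41  43  44  25  72  93  87  89  75 103 120 119 119] 159 162
278 [ 81  31  48  43  23  94 106  86  88  78 104 119 118 115] 159 162
```

```bash
python3 - <<'E'
from h import *
np.set_printoptions(precision=4,suppress=True)
b=back('top',[[230,163.3],[246,162.4],[262,161.3],[278,160.3]],.14);print(b);p=np.polyfit(b[:,1],b[:,0],1);print(p,np.degrees(np.arctan(-p[0])))
# silhouettes side
im=cv2.imread('pics/side0.png').astype(float).max(2)
for u in (262,270,278,286,294): print(u,im[155:200,u].astype(int))
for y in (0,-.05,-.1,-.15): print(y,proj('side',[[np.polyval(p,y),y,.14]]),proj('side',[[np.polyval(p,y),y,.147]]))
E
```

```text
[[ 0.6274 -0.0044  0.14  ]
 [ 0.63   -0.053   0.14  ]
 [ 0.6332 -0.1016  0.14  ]
 [ 0.6361 -0.1502  0.14  ]]
[-0.0604  0.627 ] 3.4552008719425165
262 [238 240 241 242 242 242 237 177 111 108  98  74  61 102 122 129 176 235
 243 243 243 243 243 243 243 243 243 243 243 243 243 243 242 237 198 191
 153 155 224 237 187 168 161 182 243]
270 [243 243 243 243 243 243 243 243 243 243 243 243 237 185 104  90  72 146
 239 243 243 243 243 243 243 243 243 243 242 243 243 243 243 243 243 243
 242 243 243 242 243 242 243 243 243]
278 [243 243 243 251 251 251 251 245 164 166 169 189 186 191 176 153 141 136
 114  99  79  75 138 173 173 172 159 134 132 168 243 243 243 243 243 243
 243 243 243 243 243 243 243 243 243]
286 [243 243 243 249 251 251 250 234 165 162 176 214 217 186 167 144 140 154
 187 168 168 162 132 106  92  68  71 124 162 235 243 243 243 243 243 243
 243 243 243 243 242 243 243 243 243]
294 [242 242 243 243 242 242 243 243 243 243 243 243 243 243 243 243 242 242
 232 180 178 178 147 169 161 151 139 114  99  82  55  52  72  72  87 117
 124 125 169 242 242 243 242 243 243]
0 [[265.2796 166.7681]] [[265.2954 165.1011]]
-0.05 [[273.7269 171.5604]] [[273.7611 169.8679]]
-0.1 [[282.543  176.5619]] [[282.5972 174.8433]]
-0.15 [[291.7526 181.7866]] [[291.8286 180.0413]]
```

```bash
python3 - <<'E'
from h import *
go([.634,-.125,.262],-86.5)
E
```

```text
inc [-0.05    0.0817 -0.606 ] tw -0.0871 rows 3.9 | pos [ 0.594  -0.3663  0.2417] psi -91.7 t 23.77
```

Emit:
move_arm([
  [-0.06,0,0,-0.087],
  [-0.06,0.08,-0.3,-0.087],
  [-0.06,0.08,-0.6,-0.087],
  [-0.06,0.08,-0.6,-0.087],
  [-0.06,0.08,-0.6,-0.087],
])

```text
time: 24.4
tool_pos: [0.6329, -0.1251, 0.2649]
tool_rot: [-2.024, 1.567, 2.75]
contact_force: [0.1, 0.7, -1.4]
opening: 0.0398
```

Emit:
move_arm([
  [0,0,0,0],
  [0,0,0,0],
])

```text
time: 24.65
tool_pos: [0.6331, -0.1278, 0.2656]
tool_rot: [-1.774, 1.568, 3.0]
contact_force: [-1.0, 0.3, -1.2]
opening: 0.0404
```

```bash
python3 - <<'E'
from h import *
o=st()
im=robot.read_camera('wrist'); crop(im,170,0,330,300,2,'pics/w8.png',1.3); cv2.imwrite('pics/w8f.png',im[:,:,::-1])
im=robot.read_camera('side'); crop(im,220,100,360,220,5,'pics/s12.png',1.3)
E
```

```text
t 24.65 pos [ 0.6331 -0.1278  0.2656] psi -86.5 F [-1.   0.3 -1.2] open 0.0404 q6 -0.38
```

View pics/w8f.png

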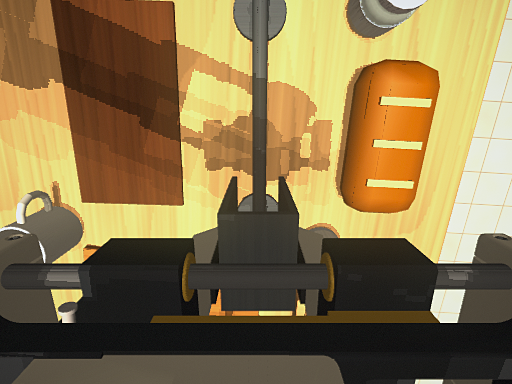

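View pics/s12.png

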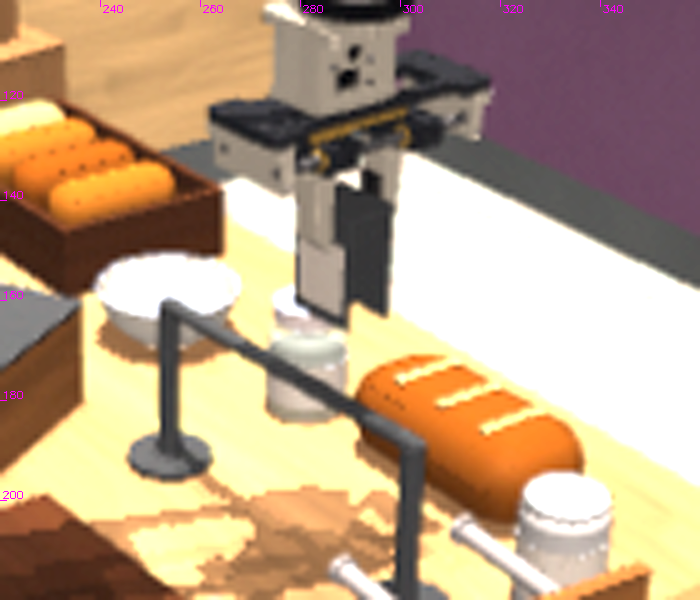

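```bash
python3 - <<'E'
from h import *
np.set_printoptions(precision=4,suppress=True)
o=robot.observe()
im=cv2.imread('pics/w8f.png').max(2)
for v in (30,60,90,120,150,165): print(v, im[v,244:276])
E
```

```text
30 [124 124 125 127 126 110 111 114  75  76  94 102 108 102 109 120 121 112
 110 106 101  94  80  54 113 129 123 125 123 123 125 127]
60 [236 235 235 236 236 237 240 255 136  80  97 107 113 116 117 130 126 117
 116 110 102  94  70 130 247 240 236 236 235 235 235 236]
90 [241 210 200 198 202 171 177 189 103  74  81  85  89  88  90  95  95  89
  89  87  85  76  55 201 223 220 218 221 221 217 219 220]
120 [165 161 175 185 180 175 176 189 129  71  72  76  80  81  80  82  80  80
  78  78  75  67  71 154 178 223 226 222 222 221 224 226]
150 [157 159 158 155 154 154 159 165 111  66  65  69  70  69  68  67  66  74
  86  83  76  62 126 163 161 162 163 162 166 166 169 170]
165 [157 156 152 153 155 156 157 160 109  63  63  69  71  69  68  71  68  71
  71  66  63  49 126 162 163 163 163 166 167 169 169 173]
```

```bash
python3 - <<'E'
from h import *
np.set_printoptions(precision=4,suppress=True)
o=robot.observe()
w=wback([[259.4,60],[259.2,120],[259,150],[258.9,165]],.14,o)
R=Rot.from_euler('xyz',o['tool_rot']).as_matrix()
print(w); print(((w-o['tool_pos'])@R)[:,1:]); st()
d=w[0]-w[3];print(np.degrees(np.arctan2(d[1],d[0])))
E
```

```text
[[ 0.6262 -0.0055  0.14  ]
 [ 0.6293 -0.0591  0.14  ]
 [ 0.6308 -0.0883  0.14  ]
 [ 0.6317 -0.1036  0.14  ]]
[[ 0.0006 -0.1236]
 [ 0.0005 -0.07  ]
 [ 0.0003 -0.0407]
 [ 0.0002 -0.0253]]
t 24.75 pos [ 0.6332 -0.129   0.2662] psi -86.6 F [-0.4  0.9 -1.3] open 0.0401 q6 -0.38
93.18342311362525
```

Emit:
move_arm([
  [0.08,0,0,0],
  [0.17,0,0,0],
  [0.26,0,0,0],
  [0.33,0,0,0],
  [0.355,0,0,0],
])

```text
time: 25.38
tool_pos: [0.6323, -0.1289, 0.123]
tool_rot: [-1.937, 1.567, 2.835]
contact_force: [-0.2, -0.5, -0.1]
opening: 0.0397
```

Emit:
move_arm([
  [0,0,0,0],
  [0,0,0,0],
])

```text
time: 25.62
tool_pos: [0.6344, -0.1283, 0.1268]
tool_rot: [1.239, 1.568, -0.271]
contact_force: [-0.3, 0.0, 0.1]
opening: 0.0398
```

```bash
python3 - <<'E'
from h import *
o=st()
im=robot.read_camera('side'); crop(im,220,100,360,220,5,'pics/s13.png',1.3)
E
```

```text
t 25.62 pos [ 0.6344 -0.1283  0.1268] psi -86.5 F [-0.3  0.   0.1] open 0.0398 q6 -0.38
```

View pics/s13.png

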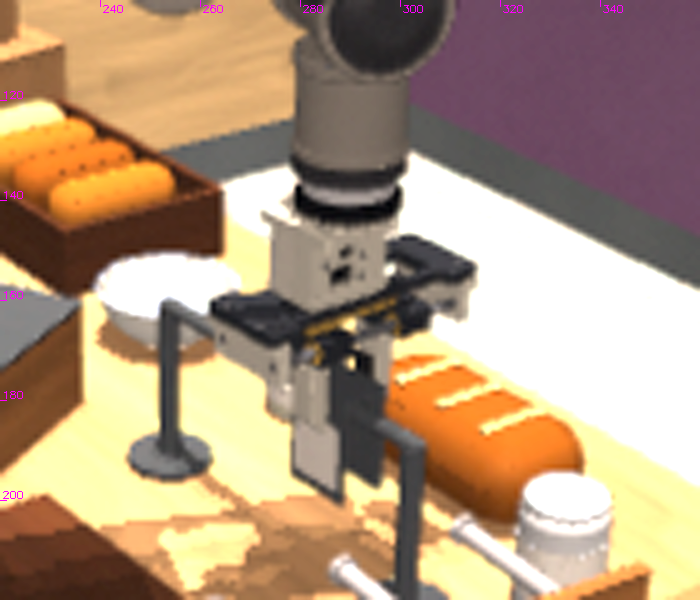

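Emit:
move_arm([
  [0.006,0,0,0],
  [0.01,0,0,0],
  [0.01,0,0,0],
])

```text
time: 26.05
tool_pos: [0.6335, -0.1276, 0.1213]
tool_rot: [-2.337, 1.571, 2.437]
contact_force: [-0.6, -0.7, -0.5]
opening: 0.0399
```

Emit:
move_arm([
  [0,0,0,0],
  [0,0,0,0],
  [0,0,0,0],
  [0,0,0,0],
], gripper=0.25)

```text
time: 26.55
tool_pos: [0.6336, -0.1277, 0.1214]
tool_rot: [1.855, 1.571, 0.345]
contact_force: [1.0, 0.2, 0.3]
opening: 0.0683
```

Emit:
move_arm([
  [-0.05,0,0,0],
  [-0.13,0,0,0],
  [-0.25,0,0,0],
  [-0.38,0,0,0],
  [-0.38,0,0,0],
])

```text
time: 27.18
tool_pos: [0.6353, -0.1282, 0.2788]
tool_rot: [1.202, 1.561, -0.308]
contact_force: [-0.3, 0.3, -0.8]
opening: 0.069
```

```bash
python3 - <<'E'
from h import *
o=st();go([.406,-.354,.27],-92)
im=robot.read_camera('side'); crop(im,220,100,360,220,5,'pics/s14.png',1.3)
im=robot.read_camera('wrist'); crop(im,220,130,300,260,4,'pics/w9.png',1.3); 
E
```

```text
t 27.18 pos [ 0.6353 -0.1282  0.2788] psi -86.5 F [-0.3  0.3 -0.8] open 0.069 q6 -0.38
inc [ 0.0183 -0.6069  0.5284] tw 0.0916 rows 5.2 | pos [ 0.6353 -0.1282  0.2788] psi -86.5 t 27.18
```

View pics/s14.png

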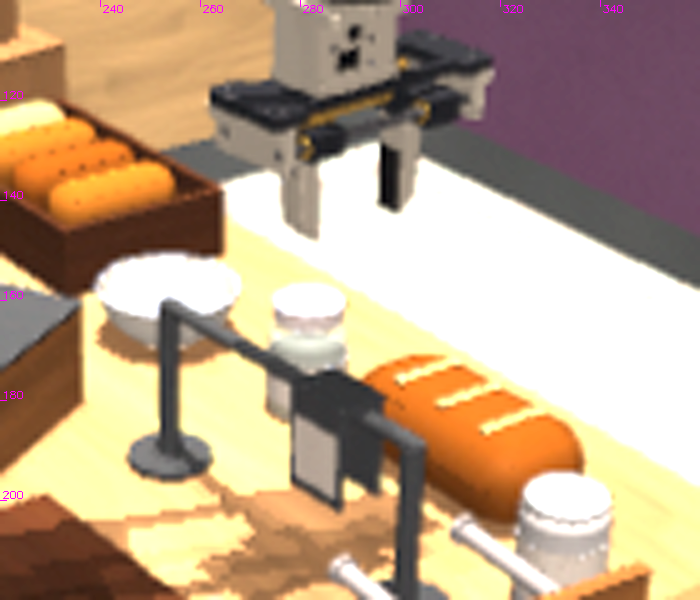

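View pics/w9.png

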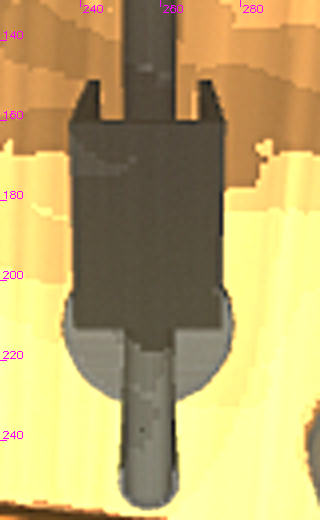

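Sign A now hangs level astride the bar, centred at about (290,185) in the side view with the gripper clear. Next is the second sign, at about (0.406, -0.354).

Emit:
move_arm([
  [0,-0.61,0.5,0.09],
  [0,-0.61,0.5,0.09],
  [0,-0.61,0.5,0.09],
  [0,-0.61,0.5,0.09],
  [0,-0.61,0.5,0.09],
], gripper=0)

```text
time: 27.9
tool_pos: [0.4023, -0.3406, 0.2715]
tool_rot: [-2.405, 1.567, 2.274]
contact_force: [0.5, -1.7, 0.6]
opening: 0.0919
```

Emit:
move_arm([
  [0,0,0,0],
  [0,0,0,0],
])

```text
time: 28.15
tool_pos: [0.4043, -0.3396, 0.2722]
tool_rot: [-2.666, 1.568, 2.012]
contact_force: [0.5, -0.3, -0.1]
opening: 0.0918
```

```bash
python3 - <<'E'
from h import *
o=st();go([.406,-.354,.2],-92)
im=robot.read_camera('wrist'); crop(im,210,130,310,260,6,'pics/w10.png',1.5); 
E
```

```text
t 28.15 pos [ 0.4043 -0.3396  0.2722] psi -92.0 F [ 0.5 -0.3 -0.1] open 0.0918 q6 -0.81
inc [0.1804 0.0057 0.0362] tw 0.0007 rows 1.2 | pos [ 0.4043 -0.3396  0.2722] psi -92.0 t 28.15
```

View pics/w10.png

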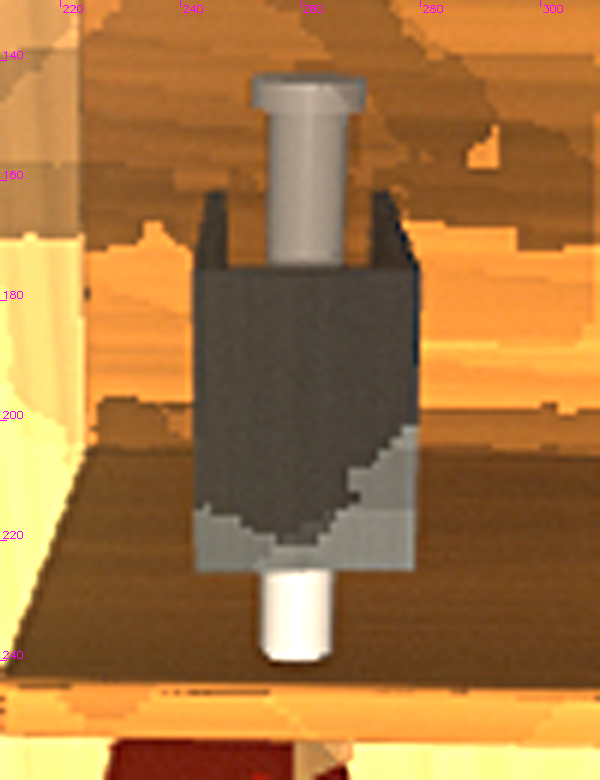

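```bash
python3 - <<'E'
from h import *
np.set_printoptions(precision=4,suppress=True)
o=robot.observe()
w=wback([[242.2,174.3],[279.2,174.3],[278.8,224.6],[242.2,224.6]],.146,o);print(w,w.mean(0),np.linalg.norm(np.diff(w,axis=0),axis=1))
go([*w.mean(0)[:2],.116],-92)
E
```

```text
[[ 0.3882 -0.3229  0.146 ]
 [ 0.4265 -0.3242  0.146 ]
 [ 0.4255 -0.3804  0.146 ]
 [ 0.3854 -0.3791  0.146 ]] [ 0.4064 -0.3516  0.146 ] [0.0384 0.0562 0.0401]
inc [0.3908 0.0051 0.0317] tw 0.0022 rows 2.5 | pos [ 0.4049 -0.3392  0.2724] psi -91.9 t 28.2
```

Emit:
move_arm([
  [0.05,0.005,0.032,0],
  [0.15,0.005,0.032,0],
  [0.26,0.005,0.032,0],
  [0.35,0.005,0.032,0],
  [0.39,0.005,0.032,0],
])

```text
time: 28.82
tool_pos: [0.4065, -0.3504, 0.1146]
tool_rot: [-2.471, 1.566, 2.211]
contact_force: [0.5, 0.3, -0.2]
opening: 0.0918
```

Emit:
move_arm([
  [0,0,0,0],
  [0,0,0,0],
  [0,0,0,0],
  [0,0,0,0],
  [0,0,0,0],
], gripper=1, squeeze=15)

```text
time: 29.45
tool_pos: [0.4061, -0.3531, 0.1177]
tool_rot: [0.898, 1.57, -0.706]
contact_force: [-0.6, -0.4, 0.4]
opening: 0.0461
```

Emit:
move_arm([
  [0,0,0,0],
  [0,0,0,0],
  [0,0,0,0],
])

```text
time: 29.82
tool_pos: [0.406, -0.3531, 0.1176]
tool_rot: [0.757, 1.57, -0.847]
contact_force: [-0.5, 0.2, 2.7]
opening: 0.04
```

Emit:
move_arm([
  [-0.06,0,0,0],
  [-0.15,0,0,0],
  [-0.25,0,0,0],
  [-0.36,0,0,0],
  [-0.4,0,0,0],
])

```text
time: 30.45
tool_pos: [0.4064, -0.3535, 0.2799]
tool_rot: [0.763, 1.567, -0.841]
contact_force: [-1.2, -0.9, -1.5]
opening: 0.0396
```

```bash
python3 - <<'E'
from h import *
o=st();go([.6285,-.035,.275],-86.6)
im=robot.read_camera('side'); crop(im,200,100,360,220,5,'pics/s15.png',1.3)
E
```

```text
t 30.45 pos [ 0.4064 -0.3535  0.2799] psi -91.9 F [-1.2 -0.9 -1.5] open 0.0396 q6 -0.82
inc [ 0.0114  0.5283 -0.8144] tw -0.0885 rows 6.2 | pos [ 0.4064 -0.3535  0.2799] psi -91.9 t 30.45
```

View pics/s15.png

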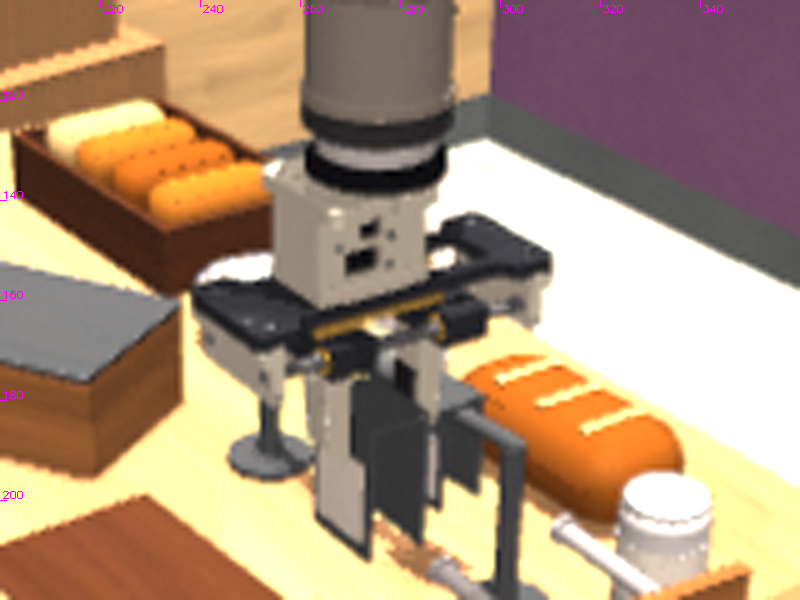

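Emit:
move_arm([
  [0,0.525,-0.81,-0.088],
  [0,0.525,-0.81,-0.088],
  [0,0.525,-0.81,-0.088],
  [0,0.525,-0.81,-0.088],
  [0,0.525,-0.81,-0.088],
])

```text
time: 31.12
tool_pos: [0.5852, -0.0947, 0.2762]
tool_rot: [-1.847, 1.569, 2.924]
contact_force: [0.5, -1.0, -1.4]
opening: 0.0402
```

```bash
python3 - <<'E'
from h import *
o=st();go([.6285,-.035,.275],-86.6)
E
```

```text
t 31.12 pos [ 0.5852 -0.0947  0.2762] psi -86.6 F [ 0.5 -1.  -1.4] open 0.0402 q6 -0.35
inc [ 0.0028  0.1169 -0.1427] tw -0.0006 rows 1.2 | pos [ 0.5852 -0.0947  0.2762] psi -86.6 t 31.12
```

Emit:
move_arm([
  [0,0.112,-0.137,0],
  [0,0.112,-0.137,0],
  [0,0.112,-0.137,0],
  [0,0.112,-0.137,0],
])

```text
time: 31.62
tool_pos: [0.6254, -0.0407, 0.2771]
tool_rot: [-1.329, 1.57, -2.842]
contact_force: [0.6, 0.3, -1.1]
opening: 0.0398
```

```bash
python3 - <<'E'
from h import *
o=st();go([.629,-.035,.1235],-86.6)
im=robot.read_camera('wrist'); cv2.imwrite('pics/w11.png',im[:,:,::-1])
g=im.max(2)
for v in (80,110,140,160): print(v,g[v,240:280])
E
```

```text
t 31.62 pos [ 0.6254 -0.0407  0.2771] psi -86.7 F [ 0.6  0.3 -1.1] open 0.0398 q6 -0.24
inc [ 0.384   0.0102 -0.0138] tw -0.0021 rows 2.5 | pos [ 0.6254 -0.0407  0.2771] psi -86.7 t 31.62
80 [ 89  91  89  88  91  91  95  93  95  93  93  77  79  92  61  83 100 107
 119  85  78  86 129  91  85  85  80  73  65 140 139 139 138 136 136 137
 137 138 137 138]
110 [236 236 236 236 236 236 236 238 241 209 200 204 167 175 155  76  72  79
  83  87  85  93  91  86  85  84  77  62 117 197 217 210 207 207 213 215
 206 210 215 216]
140 [177 168 164 165 168 171 172 171 167 160 163 166 173 180 147  71  65  73
  74  75  76  78  78  76  75  74  68  56 124 182 181 179 184 181 177 181
 184 182 184 189]
160 [147 145 145 146 148 151 147 146 142 143 145 151 153 152 168  76  59  68
  71  69  70  69  71  71  69  69  63  47 160 162 160 160 160 159 160 162
 162 166 162 213]
```

View pics/w11.png

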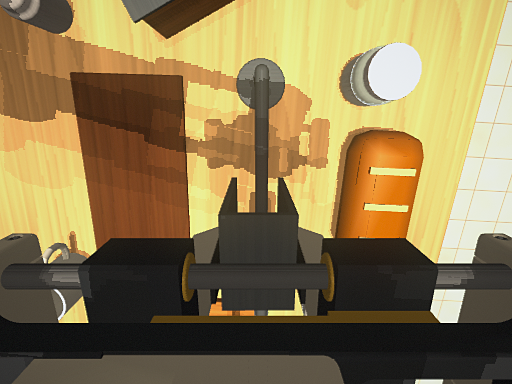

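Emit:
move_arm([
  [0.05,0.009,-0.013,0],
  [0.14,0.009,-0.013,0],
  [0.25,0.009,-0.013,0],
  [0.34,0.009,-0.013,0],
  [0.38,0.009,-0.013,0],
])

```text
time: 32.3
tool_pos: [0.628, -0.035, 0.1236]
tool_rot: [-1.795, 1.568, 2.974]
contact_force: [0.1, 0.4, -1.3]
opening: 0.0398
```

Emit:
move_arm([
  [0,0,0,0],
  [0,0,0,0],
  [0,0,0,0],
])

```text
time: 32.67
tool_pos: [0.6301, -0.034, 0.1269]
tool_rot: [1.355, 1.568, -0.157]
contact_force: [0.2, 0.0, -1.1]
opening: 0.0399
```

```bash
python3 - <<'E'
from h import *
o=st()
im=robot.read_camera('side'); crop(im,200,100,360,220,5,'pics/s16.png',1.3)
E
```

```text
t 32.67 pos [ 0.6301 -0.034   0.1269] psi -86.6 F [ 0.2  0.  -1.1] open 0.0399 q6 -0.23
```

View pics/s16.png

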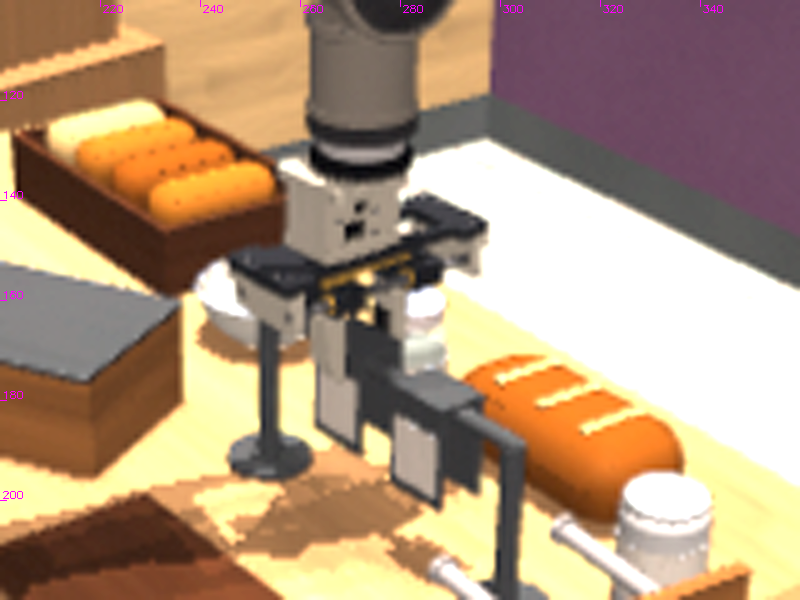

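Emit:
move_arm([
  [0.005,0,0,0],
  [0.009,0,0,0],
  [0.009,0,0,0],
  [0.009,0,0,0],
])

```text
time: 33.22
tool_pos: [0.6295, -0.0337, 0.1224]
tool_rot: [1.538, 1.57, 0.026]
contact_force: [-2.1, 1.2, 5.5]
opening: 0.0399
```

Emit:
move_arm([
  [0,0,0,0],
  [0,0,0,0],
  [0,0,0,0],
  [0,0,0,0],
], gripper=0.25)

```text
time: 33.72
tool_pos: [0.6294, -0.0338, 0.1216]
tool_rot: [-2.227, 1.571, 2.544]
contact_force: [-0.5, 0.4, 0.0]
opening: 0.0681
```

Emit:
move_arm([
  [-0.05,0,0,0],
  [-0.13,0,0,0],
  [-0.25,0,0,0],
  [-0.38,0,0,0],
  [-0.45,0,0,0],
])

```text
time: 34.35
tool_pos: [0.63, -0.0339, 0.3052]
tool_rot: [1.362, 1.566, -0.15]
contact_force: [0.4, 1.1, 0.2]
opening: 0.0688
```

```bash
python3 - <<'E'
from h import *
st();go([.4,-.03,.3],-86.6)
E
```

```text
t 34.35 pos [ 0.63   -0.0339  0.3052] psi -86.6 F [0.4 1.1 0.2] open 0.0688 q6 -0.23
inc [ 0.0104 -0.5734 -0.0435] tw -0.0004 rows 3.7 | pos [ 0.63   -0.0339  0.3052] psi -86.6 t 34.35
```

Now I'll back off, clear of everything, for a final look.

Emit:
move_arm([
  [0,-0.57,0,0],
  [0,-0.57,0,0],
  [0,-0.57,0,0],
  [0,-0.57,0,0],
  [0,-0.57,0,0],
])

```text
time: 34.98
tool_pos: [0.3999, -0.0471, 0.3025]
tool_rot: [1.185, 1.569, -0.328]
contact_force: [0.8, -0.2, 0.9]
opening: 0.0689
```

```bash
python3 - <<'E'
from h import *
st()
im=robot.read_camera('side'); crop(im,150,110,350,270,4,'pics/s17.png',1.3)
im=robot.read_camera('top'); crop(im,60,140,400,290,2,'pics/t8.png',2)
im=robot.read_camera('wrist'); cv2.imwrite('pics/w12.png',im[:,:,::-1])
E
```

```text
t 34.98 pos [ 0.3999 -0.0471  0.3025] psi -86.7 F [ 0.8 -0.2  0.9] open 0.0689 q6 -0.37
```

View pics/s17.png

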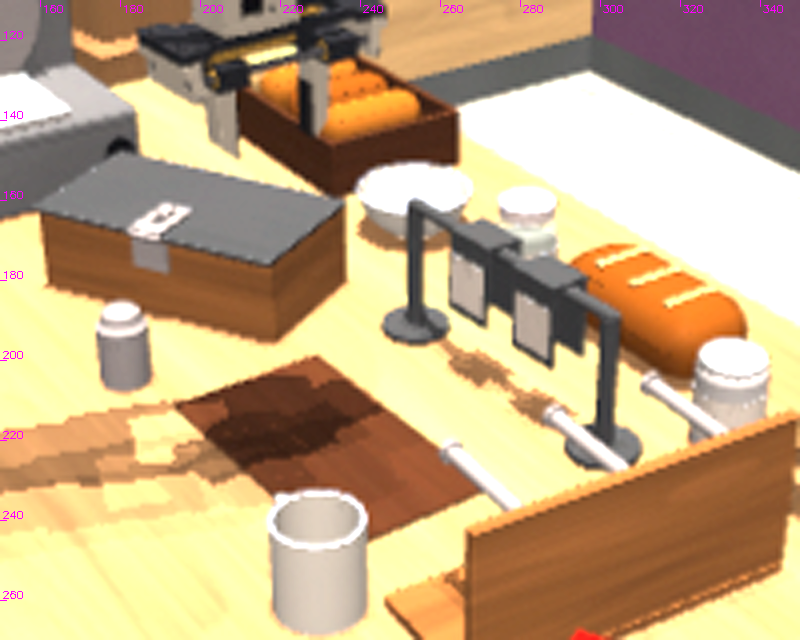

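View pics/t8.png

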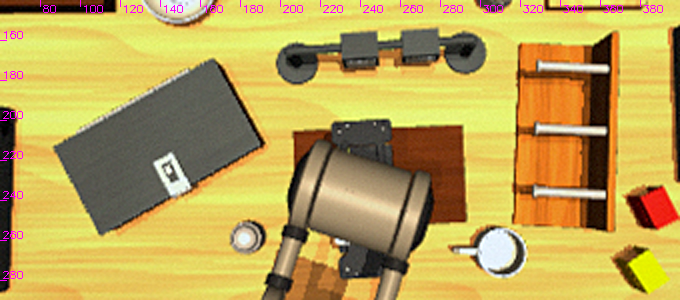

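The pictures show both signs astride the bar, all three pegs empty, the board empty, the lid shut, the hasp flat over its catch and everything else in its place.

```bash
python3 - <<'E'
from h import *
robot.hand_in(); st()
E
```

```text
the job is handed in; nothing more can be done
the job is handed in; nothing more can be done
```

The counter is closed and the job is handed in, at about 35 s of the 208 s allowed.

- **Rolls:** both went from the board into the bread box. A wrist picture taken before closing showed them lying flat inside, and the board is now empty.
- **Lid and hasp:** I pushed the lid shut, then swung the hasp over and pressed it down. The fingertip stopped at 96 mm on the lid and about 101 mm on the hasp, which are the heights for fully shut and lying flat. The pictures show the catch inside the hasp's slot.
- **Signs:** only two price signs were there. Both now hang astride the display rail, one leg each side, and all three pegs are empty.

My last side and top pictures agreed with all of this and showed the jar, cup and other things where they started. The highest force I read was about 27 N, while pressing the lid shut. My estimates of the box and roll positions differed by a few mm between cameras. No check failed, and I saw no roll knocked aside.

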